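# Change the ink cartridges in the caddy

## Task

First clear away the old: put every used (black and red) ink cartridge, in the caddy or on the desk, into the collecting bin by pushing its sprung orange flap open, holding it open as the cartridge goes through, and then letting the flap swing shut. When all the used ones are in the bin, stand the three fresh (white and green) cartridges upright side by side in the caddy as one row against the square stop, and last of all drive the yellow wedge fully home between the row and the sloping stop, sloping face to sloping stop, so that it locks the row tight. Leave the stamp, the tape and the mouse where they are.

Things in the scene. Friction and masses are not known exactly. Their poses are not given: they have to be found in the camera images.
- U1_c (a point): used ink cartridge: black block with a red band and red top, 50 x 30 x 60 mm (its x, y, z), about 90 g with a heavy foot, the same turned half round. Point: its centre, 30 mm above its foot; z up along the cartridge. It starts upright in the caddy; it may be absent.
- U2_c (a point): used ink cartridge: black block with a red band and red top, 50 x 30 x 60 mm (its x, y, z), about 90 g with a heavy foot, the same turned half round. Point: its centre, 30 mm above its foot; z up along the cartridge. It starts upright in the caddy; it may be absent.
- U3_c (a point): used ink cartridge: black block with a red band and red top, 50 x 30 x 60 mm (its x, y, z), about 90 g with a heavy foot, the same turned half round. Point: its centre, 30 mm above its foot; z up along the cartridge. It starts upright in the caddy; it may be absent.
- U4_c (a point): used ink cartridge: black block with a red band and red top, 50 x 30 x 60 mm (its x, y, z), about 90 g with a heavy foot, the same turned half round. Point: its centre, 30 mm above its foot; z up along the cartridge. It starts upright on the desk among the fresh ones; it may be absent.
- F1_c (a point): fresh ink cartridge: white block with a green band and green top, 50 x 30 x 60 mm (its x, y, z), about 90 g with a heavy foot, the same turned half round. Point: its centre, 30 mm above its foot; z up along the cartridge. It starts upright on the desk, to the robot's front.
- F2_c (a point): fresh ink cartridge: white block with a green band and green top, 50 x 30 x 60 mm (its x, y, z), about 90 g with a heavy foot, the same turned half round. Point: its centre, 30 mm above its foot; z up along the cartridge. It starts upright on the desk, to the robot's front.
- F3_c (a point): fresh ink cartridge: white block with a green band and green top, 50 x 30 x 60 mm (its x, y, z), about 90 g with a heavy foot, the same turned half round. Point: its centre, 30 mm above its foot; z up along the cartridge. It starts upright on the desk, to the robot's front.
- wedge_c (a point): yellow locking wedge, 50 mm along x, 68 mm tall, about 90 g, standing on its narrow foot. Point: 34 mm above the foot's centre; z up. -y face upright, 12 mm from the point; +y face slopes 1 in 5, 12 mm from the point's vertical at the foot, 24 mm at 60 mm up. Flat top, y = -12 to +22 mm.
- caddy: fixed grey caddy with two green stops. Origin: middle of its underside; z up; the row runs along its y; floor 8 mm above the origin. Cartridges stand side by side, their 50 mm along caddy x, between two low rails (inner faces at x = -29 and +29 mm, 5 mm thick, 10 mm tall above the floor), so that their x ends stay free for the fingers.
- row_start (a point): on the caddy's floor at the foot of the square stop's upright face (caddy y = -57.5 mm); axes as the caddy's. The stop is 45 mm tall. The row starts here and grows to +y: three cartridges pushed together reach 90 mm from here.
- gap_end (a point): on the caddy's floor at the foot of the sloping stop's face (caddy y = +56.1 mm); axes as the caddy's. The face leans outward (to +y) 1 in 5, as the wedge does; 45 mm tall.
- wedge_seat (a point): where the wedge's point is (caddy y = +44.5 mm, 44 mm above the caddy's underside) once the row is tight: its foot about 2 mm above the floor, its top 10 mm above the cartridges. Axes as the caddy's. A push of about 10 to 20 N on its top drives it and closes up the row; friction then holds it.
- bin: fixed clear box with blue floor and top, 170 x 170 x 200 mm: the collecting bin. Origin: middle of its underside; z up. Walls 4 mm; the slippery floor slopes from 50 mm high at x = -81 mm to 6 mm at x = +81 mm. Top: blue cover for x = +5 to +85 mm; at x = -81 to +5, y = -76 to +76 mm an opening closed by the orange flap, 2 mm below the top, hinged along y at x = +4 mm.
- slot (a point): in the bin's opening, level with the bin's top: mid-opening along y, 29 mm from the edge opposite the hinge (bin x = -52 mm). Axes as the bin's. A cartridge lowered here with its 30 mm along bin x passes in, the fingers spreading along bin y.
- flap (a joint): angle of the orange flap, 82 x 148 mm: 0 shut (level), grows as its free edge (toward bin -x) is pushed down into the bin, to 1.45 rad. A spring always shuts it: about 0.07 N m to start, 0.11 N m at 1 rad (1 to 3 N at the slot). Flap and the wall opposite the hinge are slippery; shut, it carries a cartridge.
- stamp: bystander: black and grey office stamp, 44 x 34 x 56 mm. Origin: middle of its underside.
- tape: bystander: roll of paper tape lying flat, 76 mm across, 24 mm tall. Origin: middle of its underside.
- mouse: bystander: black computer mouse, 100 x 60 x 24 mm. Origin: middle of its underside.

How it is judged:
By the outcome, as a careful person would: the job done as asked, in the order asked, and still so for the second after the job is handed in, with the robot touching nothing.
Of U1, U2, U3, U4 only 2 to 4 are there at a start; the rules pass over those that are not, and their reading is None.
At some moment in a run one of F1, F2, F3 may be knocked a few centimetres aside while the robot is not near it.
Once in a run the grip may slacken for a moment while it holds something.
It also fails if it takes over 210 s, if anything falls off the work surface, if the arm or the gripper's body presses on something with over 40 N, if the wrist force passes 120 N, or if a joint passes its speed limit or range.

## Robot

A 6-joint arm with a two-finger parallel gripper is mounted at the origin on the work surface. World frame = base frame: x ahead of the robot, y to its left, z up, the work surface at z = 0. Lengths are in m, angles in rad, forces in N, time in s.
With the tool pointing down it reaches from about 0.4 to 0.825 m from the base axis. Payload 7 kg.
Tool frame: the origin (TCP) lies at the very end of the fingers, on their centre line; the grasp point (between the pads) lies 19 mm behind it; z points along the fingers, y is the line along which they close (so a half turn about z gives the same grasp; the last joint's range is limited). The gripper opens to 88 mm and grips with 3 to 60 N. Pads are 19 mm wide; open, the fingers measure 130 mm over their backs; the gripper's body (78 mm by 193 mm) begins 47 mm behind the grasp point.
Start: joints at [1.629, 0.359, 0.012, 0, -1.224, -0.288], TCP at [0.154, 0.657, 0.227] pointing down, gripper open.
Joint ranges: [-3.07, 3.07], [-1.43, 2.12], [-1.02, 1.25], [-3.03, 1.67], [-3.05, -0], [-3.03, 3.03]. Speed limits (rad/s): [2.39, 2.39, 3.01, 3.14, 3.14, 3.14].

## Interface

Orientations are given as [roll, pitch, yaw] about the fixed x, y, z axes, in that order (R = Rz(yaw) Ry(pitch) Rx(roll)).
In Python, from station import arm, vision gives the robot as it stands. The module is installed in compiled form; this text tells all that it offers.
- The arm moves only by the tool jog_arm, never from a script. Its argument "steps" is a list that holds one entry, the list of rows, each a list of 7 numbers: the closure in counts, from 0 (fully open) to 255 (shut), then the shift along the tool's x, y, z scaled (see below), then the turn, a rotation vector about the tool's x, y, z scaled (see below). In form: [[[grip, dx, dy, dz, rx, ry, rz], ...]]. A call has 1 to 8 rows; each row is the pose to reach, as a shift and turn from the pose commanded when the call began, along the tool's axes at that moment; what a row does not reach only later rows make up. The controller multiplies each number of a shift by 250 mm and each number of a turn by 45 degrees. A row lasts 1/10 s, in which the tool goes at most 50 mm and 8.59 degrees, less where a joint would pass 70% of its speed; a pose out of reach is approached as far as the arm can. A call with a number of a shift or a turn outside -1 to 1 is refused whole. A call with a gripper value outside its range is refused whole. The fingers move at their own pace and stop on an object; "newtons" is the grip in N (left out, the last holds). Time passes only in rows, so rows that repeat a pose let the fingers close. It gives the time, the measured TCP pose, the force, the opening and the grip force at its end, in the units of the state.
- arm.get_state(): the state, without advancing time (a new reading comes with each control period).
- vision.grab_frame(name): name is "side" or "top" or "wrist"; returns a dict with "color" (400x640x3 uint8, red, green, blue), "vfov" (degrees; the focal length in pixels is half the picture's height over the tangent of half this angle, whatever the lens; pixels are square), "cx", "cy" (the principal point, pixels), "extrinsics" (4x4, takes a point from world to camera coordinates). Camera axes: x right, y down, z forward; pixel columns grow to the right and rows downward; lengths in m; the calibration is good to about 2 mm. A picture is of the moment at which its call begins. There is no depth.
- arm.job_done(): hands the job in; it is judged then, once.
The state is a dict: "t": time; "q": joint angles; "qd": joint speeds; "joint_efforts": joint torques, N m; "eef_pos": TCP position; "ee_rot": TCP orientation; "force": force on the tool from outside, world axes, zero at the start; "moment": the same for the moment, N m; "width": finger opening in m; "gripper_force": force on a finger pad.
Only numpy, scipy, OpenCV 4.12 (cv2) and the standard library are available. Lean on these libraries where they do the work, as an engineer would, in place of code of your own. Each camera call takes 0.05 s, during which the arm holds its last target. There are 200 camera calls.

## Working session

There is one attempt and no reset: what is moved stays moved. The work goes in short steps, Python scripts to look and compute and a tool call to move; the robot and the scene stay as the last step left them, time stands still between calls to the robot, and variables do not carry over. Pictures are saved under pics/ and viewed, at most 14 in all, crops included, and the job is handed in when it is done.

Besides the shell and the picture viewer there is one more tool, called after "Request:" by a JSON object that holds its "method" and its "body", one argument or row to a line. jog_arm: Moves the arm, as the interface text tells. Its arguments: {"type":"object","properties":{"steps":{"type":"array","items":{"type":"array","items":{"type":"array","items":{"type":"number"}}}},"newtons":{"type":"number"}},"required":["steps"]}

```bash
mkdir -p pics
cat > h.py <<'E'
import numpy as np, cv2
from scipy.spatial.transform import Rotation as R
from station import arm, vision
def grab(n,save=None):
    f=vision.grab_frame(n)
    if save: cv2.imwrite('pics/'+save,f['color'][:,:,::-1])
    return f
def K(f):
    h=f['color'].shape[0]; fl=h/2/np.tan(np.radians(f['vfov'])/2)
    return fl,f['cx'],f['cy'],np.array(f['extrinsics'])
def px2w(f,u,v,z):
    fl,cx,cy,E=K(f); d=E[:3,:3].T@np.array([(u-cx)/fl,(v-cy)/fl,1]); o=-E[:3,:3].T@E[:3,3]
    return o+d*(z-o[2])/d[2]
def w2px(f,p):
    fl,cx,cy,E=K(f); c=E[:3,:3]@np.array(p)+E[:3,3]; return np.array([cx+fl*c[0]/c[2],cy+fl*c[1]/c[2]])
E
python3 - <<'E'
from h import *
import pickle
s=arm.get_state();print(s)
for n in('top','side','wrist'):
    f=grab(n,n+'0.png');pickle.dump(f,open(n+'0.pkl','wb'));print(n,f['vfov'],f['cx'],f['cy'],np.round(f['extrinsics'],3).tolist())
E
```

```text
{'t': 0.0, 'q': array([ 1.62910159e+00,  3.59389285e-01,  1.10706369e-02, -3.37637174e-04,
       -1.22408802e+00, -2.88100422e-01]), 'qd': array([-0.00085179,  0.00028853,  0.00026003,  0.00023453, -0.00066235,
        0.00049739]), 'joint_efforts': array([ 6.34057469e-04, -5.82718027e+01,  2.93066901e+01,  6.99789271e+00,
        7.08003514e-03, -1.44859014e-04]), 'eef_pos': array([0.1536688 , 0.65678395, 0.22562851]), 'ee_rot': array([ 3.13995849e+00, -1.53271486e-04, -2.29910023e-01]), 'force': array([-0.47699947,  0.37640834, -0.68505613]), 'moment': array([-0.01604455, -0.07044225,  0.03840592]), 'gripper_force': 0.0, 'width': 0.08793318609559826}
top 51.353791782728145 320.09967236210946 198.22709125871702 [[-0.029, -1.0, 0.01, -0.018], [-0.999, 0.029, -0.037, 0.554], [0.037, -0.011, -0.999, 1.01], [0.0, 0.0, 0.0, 1.0]]
side 57.584407607221436 316.3814251821598 200.3529896118181 [[-0.981, -0.195, -0.019, 0.564], [-0.126, 0.701, -0.702, 0.187], [0.15, -0.686, -0.712, 0.949], [0.0, 0.0, 0.0, 1.0]]
wrist 65.29064792294889 320.39739708174676 196.58539662100546 [[-0.227, -0.974, 0.001, 0.674], [-0.94, 0.219, 0.263, -0.032], [-0.256, 0.059, -0.965, 0.39], [0.0, 0.0, 0.0, 1.0]]
```

View pics/top0.png

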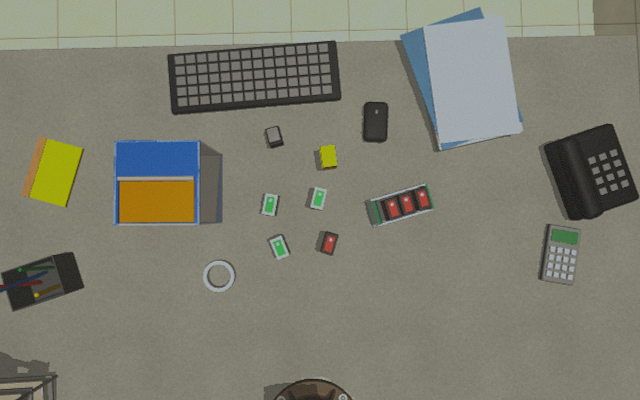

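View pics/side0.png

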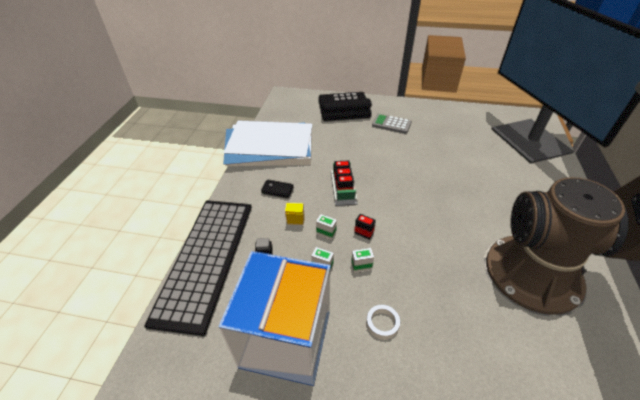

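Top view: the used cartridges are three in the caddy near (393–422, 205) and one on the desk at (329, 243). The fresh ones are at (270, 204), (318, 198) and (279, 247), the wedge at (328, 157), and the bin spans (115–200, 140–224) with its flap towards the robot. Next I enlarge this and use the wrist picture.

Run:
```python
from h import *
import pickle
f=pickle.load(open('top0.pkl','rb'));c=f['color'][:,:,::-1]
a=cv2.resize(c[125:275,250:440],None,fx=4,fy=4,interpolation=cv2.INTER_CUBIC);cv2.imwrite('pics/c1.png',a)
a=cv2.resize(c[130:300,100:245],None,fx=3.5,fy=3.5,interpolation=cv2.INTER_CUBIC);cv2.imwrite('pics/c2.png',a)
```

```text
(no output)
```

View pics/c1.png

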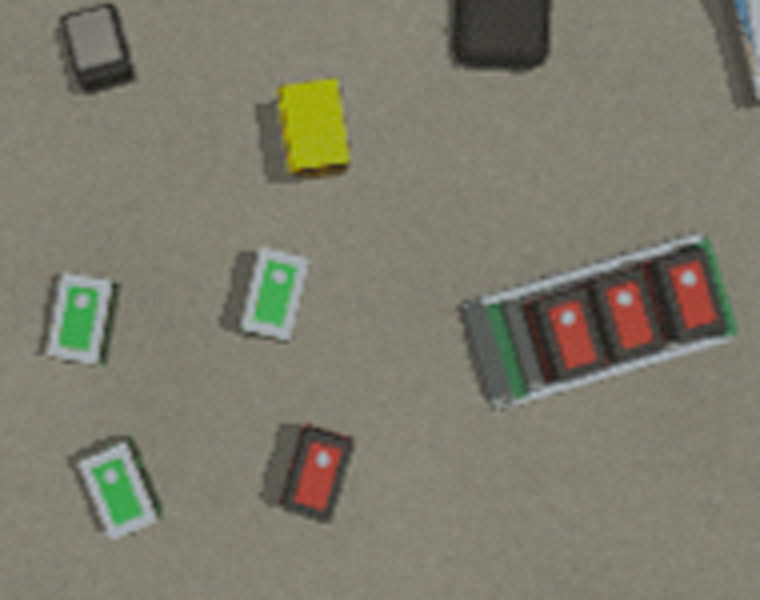

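View pics/c2.png

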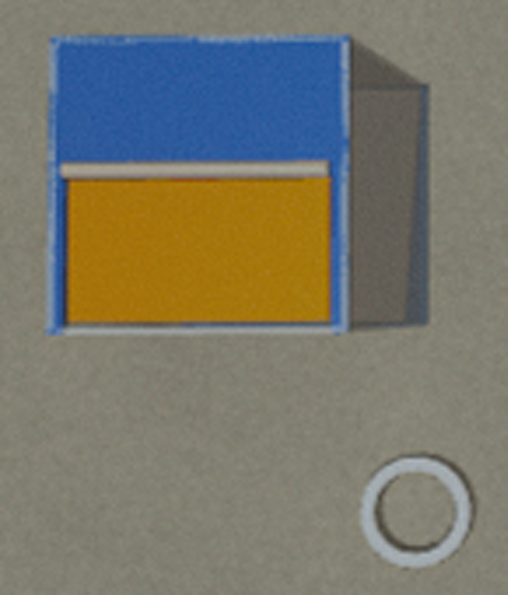

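Enlarged: the left-hand caddy stop is at (500, 350) in the crop with a gap beside it, and the right-hand one is at (725, 285). The bin rim corners are at (52,37), (350,37), (348,332) and (48,332) in crop 2, with the opening towards the robot.

```bash
cat >> h.py <<'E'
def blobs(f,zs={'r':.06,'g':.06,'y':.068},amin=40):
    c=cv2.cvtColor(f['color'],cv2.COLOR_RGB2HSV).astype(int);H,S,V=c[...,0],c[...,1],c[...,2]
    M={'r':((H<8)|(H>172))&(S>140)&(V>110),'g':(H>45)&(H<75)&(S>110)&(V>120),'y':(H>24)&(H<35)&(S>180)&(V>90)}
    out=[]
    for k,m in M.items():
        for t in cv2.findContours(m.astype(np.uint8),cv2.RETR_EXTERNAL,cv2.CHAIN_APPROX_NONE)[0]:
            if cv2.contourArea(t)<amin: continue
            b=cv2.boxPoints(cv2.minAreaRect(t)); z=zs[k]
            w=np.array([px2w(f,u,v,z)[:2] for u,v in b]); e1,e2=w[1]-w[0],w[2]-w[1]
            l=e1 if np.linalg.norm(e1)>np.linalg.norm(e2) else e2
            a=np.degrees(np.arctan2(l[1],l[0])); a=(a+90)%180-90
            out.append((k,b.mean(0).round(1).tolist(),w.mean(0).round(4).tolist(),round(a,1),[round(1e3*np.linalg.norm(e)) for e in(e1,e2)]))
    return out
E
python3 - <<'E'
from h import *
import pickle
f=pickle.load(open('top0.pkl','rb'))
for b in blobs(f):print(b)
c=np.array([px2w(f,100+u/3.5,130+v/3.5,.2)[:2] for u,v in[(52,37),(350,37),(348,332),(48,332)]]);print(c.round(4),c.mean(0),np.linalg.norm(np.diff(c,axis=0),axis=1))
print([px2w(f,250+u/4,125+v/4,z)[:2].round(4) for u,v,z in[(705,240,.018),(733,335,.018),(500,405,.018),(480,302,.018)]])
E
```

```text
('r', [329.0, 243.5], [0.4453, -0.0515], np.float64(-17.7), [35, 18])
('r', [392.6000061035156, 208.1999969482422], [0.5229, -0.2026], np.float64(14.7), [18, 36])
('r', [406.8999938964844, 203.1999969482422], [0.5336, -0.2366], np.float64(13.9), [18, 36])
('r', [422.70001220703125, 198.39999389648438], [0.5438, -0.274], np.float64(14.5), [18, 35])
('g', [279.0, 247.39999389648438], [0.4398, 0.0649], np.float64(21.1), [16, 34])
('g', [269.20001220703125, 203.89999389648438], [0.5413, 0.085], np.float64(-11.7), [34, 16])
('g', [318.20001220703125, 197.6999969482422], [0.5526, -0.0296], np.float64(-15.7), [33, 15])
('y', [327.79998779296875, 155.8000030517578], [0.649, -0.0547], np.float64(7.7), [34, 49])
('y', [55.599998474121094, 172.3000030517578], [0.6287, 0.5739], np.float64(-17.1), [141, 87])
[[0.6731 0.3741]
 [0.6684 0.2046]
 [0.5    0.2089]
 [0.505  0.3782]] [0.58662225 0.2914349 ] [0.16957966 0.16844279 0.16942595]
[array([ 0.5775, -0.2948]), array([ 0.519 , -0.3096]), array([ 0.4807, -0.1659]), array([ 0.5437, -0.1559])]
```

View pics/wrist0.png

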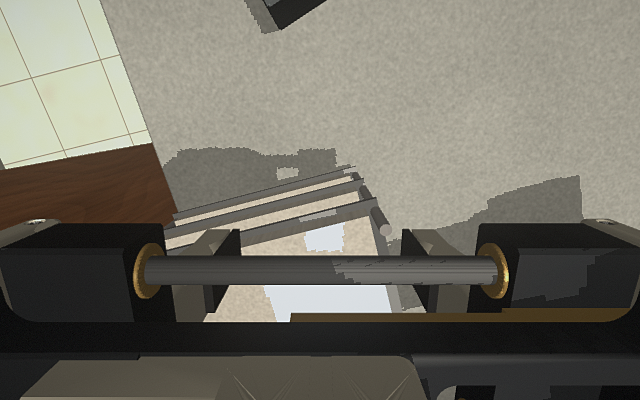

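The wrist view shows only desk, floor and the gripper. The measurements fit the given sizes (bin 169 mm, wedge 49 × 34, label heights), so I'll move to look at the caddy with the wrist camera.

```bash
cat >> h.py <<'E'
def plan(*calls,start=None):
    """calls: lists of (x,y,z,yawdeg[,extra rows]); prints tool-axis rows per call, relative to call start"""
    if start is None:
        s=arm.get_state(); p=np.array([*s['eef_pos'],np.degrees(s['ee_rot'][2])]); print('t',round(float(s['t']),2),'at',p.round(4))
    else: p=np.array(start,float)
    for c in calls:
        y=np.radians(p[3]); q=p; n=0
        for w in c:
            e=w[4] if len(w)>4 else 0; w=np.array(w[:4],float); d=w-p; da=(d[3]+180)%360-180
            l=np.array([np.cos(y)*d[0]+np.sin(y)*d[1], np.sin(y)*d[0]-np.cos(y)*d[1], -d[2]])/.25
            k=int(np.ceil(max(np.linalg.norm((w-q)[:3])/.05,abs((w[3]-q[3]+180)%360-180)/8.59)-.02))+e; n+=k; q=w
            print('  %dx'%k,[round(float(v),3) for v in l],'rz',round(-da/45,3),end=';')
        print(' rows',n); p=q
E
python3 - <<'E'
from h import *
plan([(.40,.40,.26,-40)],[(.52,.02,.25,-70)],[(.51,-.15,.25,-76,1)])
E
```

```text
t 0.15 at [  0.1537   0.6569   0.2258 -13.1711]
  8x [1.193, 0.776, -0.137] rz 0.596; rows 8
  8x [1.345, 0.856, 0.04] rz 0.667; rows 8
  5x [0.625, 0.27, -0.0] rz 0.133; rows 5
```

Run:
```python
from h import *
plan([(.32,.53,.26,-35)],[(.44,.34,.26,-50)],[(.52,.11,.25,-65)],[(.512,-.14,.25,-76,1)])
```

```text
t 0.15 at [  0.1537   0.6569   0.2258 -13.1711]
  5x [0.763, 0.343, -0.137] rz 0.485; rows 5
  5x [0.829, 0.347, -0.0] rz 0.333; rows 5
  5x [0.91, 0.346, 0.04] rz 0.333; rows 5
  6x [0.893, 0.452, -0.0] rz 0.244; rows 6
```

Request:
{"method": "jog_arm", "body": {
  "steps": [
    [[0, 0.763, 0.343, -0.137, 0, 0, 0.485], [0, 0.763, 0.343, -0.137, 0, 0, 0.485], [0, 0.763, 0.343, -0.137, 0, 0, 0.485], [0, 0.763, 0.343, -0.137, 0, 0, 0.485], [0, 0.763, 0.343, -0.137, 0, 0, 0.485]]
  ]
}}

```text
t: 0.65
eef_pos: [0.3231, 0.5277, 0.2621]
ee_rot: [-3.14, -0.0, -0.614]
force: [-1.3, -0.6, 1.1]
width: 0.088
gripper_force: 0.0
```

Request:
{"method": "jog_arm", "body": {
  "steps": [
    [[0, 0.829, 0.347, 0, 0, 0, 0.333], [0, 0.829, 0.347, 0, 0, 0, 0.333], [0, 0.829, 0.347, 0, 0, 0, 0.333], [0, 0.829, 0.347, 0, 0, 0, 0.333], [0, 0.829, 0.347, 0, 0, 0, 0.333]]
  ]
}}

```text
t: 1.15
eef_pos: [0.4409, 0.3376, 0.2608]
ee_rot: [3.141, -0.0, -0.874]
force: [0.5, -0.2, 0.0]
width: 0.0879
gripper_force: 0.0
```

Request:
{"method": "jog_arm", "body": {
  "steps": [
    [[0, 0.91, 0.346, 0.04, 0, 0, 0.333], [0, 0.91, 0.346, 0.04, 0, 0, 0.333], [0, 0.91, 0.346, 0.04, 0, 0, 0.333], [0, 0.91, 0.346, 0.04, 0, 0, 0.333], [0, 0.91, 0.346, 0.04, 0, 0, 0.333]]
  ]
}}

```text
t: 1.65
eef_pos: [0.5202, 0.1086, 0.2507]
ee_rot: [3.142, 0.0, -1.134]
force: [0.9, -0.1, 0.2]
width: 0.0877
gripper_force: 0.0
```

Request:
{"method": "jog_arm", "body": {
  "steps": [
    [[0, 0.893, 0.452, 0, 0, 0, 0.244], [0, 0.893, 0.452, 0, 0, 0, 0.244], [0, 0.893, 0.452, 0, 0, 0, 0.244], [0, 0.893, 0.452, 0, 0, 0, 0.244], [0, 0.893, 0.452, 0, 0, 0, 0.244], [0, 0.893, 0.452, 0, 0, 0, 0.244], [0, 0.893, 0.452, 0, 0, 0, 0.244]]
  ]
}}

```text
t: 2.35
eef_pos: [0.5118, -0.1406, 0.2504]
ee_rot: [3.141, 0.0, -1.328]
force: [-0.5, 1.0, -0.3]
width: 0.0878
gripper_force: 0.0
```

Run:
```python
from h import *
import pickle
s=arm.get_state();print(s['t'],s['eef_pos'],np.degrees(s['ee_rot']))
f=grab('wrist','w1.png');pickle.dump(f,open('w1.pkl','wb'))
for b in blobs(f,{'r':.068,'g':.053,'y':.068},300):print(b)
```

```text
2.35 [ 0.51180789 -0.1406339   0.25037522] [ 1.79960246e+02  1.99621163e-02 -7.61101644e+01]
('r', [322.5, 120.5], [0.5243, -0.2013], np.float64(13.9), [35, 18])
('r', [321.0, 85.0], [0.5344, -0.2354], np.float64(13.9), [35, 18])
('r', [319.5, 43.5], [0.5452, -0.273], np.float64(13.9), [35, 17])
```

View pics/w1.png

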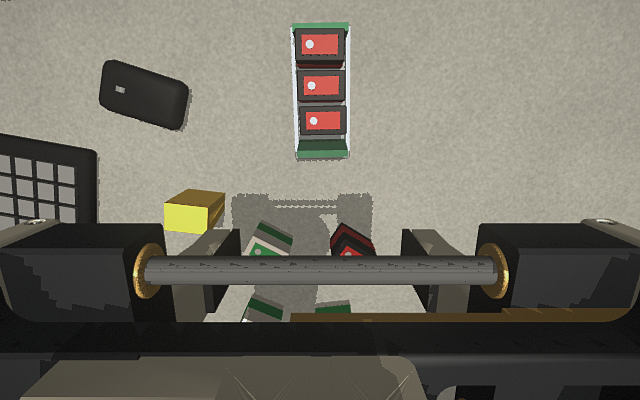

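The wrist view shows the three used cartridges at (322,120), (321,85) and (320,44). The near stop has its inner face at v≈140–150 and its top at v≈150–158; the far stop is at v≈22–28. Next I check which of the two slopes.

Run:
```python
from h import *
import pickle
f=pickle.load(open('w1.pkl','rb'))
u=np.array([np.cos(np.radians(-76.1)),np.sin(np.radians(-76.1))]);v=np.array([-u[1],u[0]]);o=np.array([.5345,-.235])
for n,x,y,z in[('near foot',322,140,.008),('near topedge in',322,150,.053),('near outer',322,158,.053),('far in',320,29,.053),('far out',320,23,.053),('railL',297,140,.018),('railR',348,140,.018),('railL2',292,40,.018),('railR2',350,40,.018),('c1',322.5,120.5,.068),('c3',319.5,43.5,.068)]:
    p=px2w(f,x,y,z)[:2]-o;print(n,(1e3*np.array([p@u,p@v])).round(1))
cv2.imwrite('pics/w1c.png',cv2.resize(f['color'][10:170,260:380,::-1],None,fx=3.7,fy=3.7,interpolation=cv2.INTER_CUBIC))
```

```text
near foot [-60.8  -1.7]
near topedge in [-68.   -1.5]
near outer [-77.1  -1.5]
far in [56.1  0.8]
far out [61.6  0.8]
railL [-59.9  29.2]
railR [-59.9 -33.8]
railL2 [52.7 32.7]
railR2 [ 52.8 -33.4]
c1 [-35.1  -1.9]
c3 [39.5  1.3]
```

View pics/w1c.png

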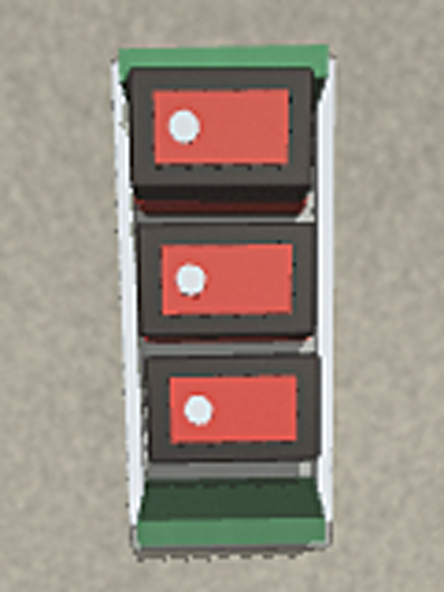

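The near stop's face runs outward, from its foot at −61 mm to its top at −68 mm, so it is the sloping one and the square stop is the far one. Now I plan the first used cartridge.

Run:
```python
from h import *
for c in[(.5243,-.2013),(.5344,-.2354),(.5452,-.273)]:
    a=[*c,.13,-76];b=[*c,.038,-76]
    print('pick');plan([a,b+[1]],start=(.545,.04,.25,-40)) if c[0]>.53 else plan([a,b+[1]])
    print('go');plan([[*c,.25,-76]],[(.545,.04,.25,-40)],[(.5346,.2928,.25,-1.5,1)],[(.5346,.2928,.14,-1.5,2)],start=b)
print('back');plan([(.5346,.2928,.25,-1.5,1)],[(.545,.04,.25,-40)],start=(.5346,.2928,.14,-1.5))
```

```text
pick
t 2.4 at [  0.512   -0.1396   0.2505 -76.0096]
  3x [0.251, 0.012, 0.482] rz -0.0;  3x [0.251, 0.012, 0.85] rz -0.0; rows 6
go
  5x [0.0, -0.0, -0.848] rz -0.0; rows 5
  5x [-0.916, -0.314, -0.0] rz -0.8; rows 5
  7x [-0.682, -0.748, -0.0] rz -0.856; rows 7
  5x [0.0, -0.0, 0.44] rz -0.0; rows 5
pick
  6x [0.676, 0.871, 0.48] rz 0.8;  3x [0.676, 0.871, 0.848] rz 0.8; rows 9
go
  5x [0.0, -0.0, -0.848] rz -0.0; rows 5
  6x [-1.059, -0.308, -0.0] rz -0.8; rows 6
  7x [-0.682, -0.748, -0.0] rz -0.856; rows 7
  5x [0.0, -0.0, 0.44] rz -0.0; rows 5
pick
  7x [0.805, 0.959, 0.48] rz 0.8;  3x [0.805, 0.959, 0.848] rz 0.8; rows 10
go
  5x [0.0, -0.0, -0.848] rz -0.0; rows 5
  7x [-1.215, -0.302, -0.0] rz -0.8; rows 7
  7x [-0.682, -0.748, -0.0] rz -0.856; rows 7
  5x [0.0, -0.0, 0.44] rz -0.0; rows 5
back
  4x [0.0, -0.0, -0.44] rz -0.0; rows 4
  6x [0.068, 1.01, -0.0] rz 0.856; rows 6
```

Request:
{"method": "jog_arm", "body": {
  "steps": [
    [[70, 0.251, 0.012, 0.48, 0, 0, 0], [70, 0.251, 0.012, 0.48, 0, 0, 0], [70, 0.251, 0.012, 0.48, 0, 0, 0], [70, 0.251, 0.012, 0.6, 0, 0, 0], [70, 0.251, 0.012, 0.72, 0, 0, 0], [70, 0.251, 0.012, 0.85, 0, 0, 0], [70, 0.251, 0.012, 0.85, 0, 0, 0]]
  ],
  "newtons": 35
}}

```text
t: 3.1
eef_pos: [0.5219, -0.1992, 0.0344]
ee_rot: [3.134, 0.003, -1.324]
force: [-1.1, 0.0, 0.0]
width: 0.064
gripper_force: 0.0
```

Request:
{"method": "jog_arm", "body": {
  "steps": [
    [[255, 0, 0, 0, 0, 0, 0], [255, 0, 0, 0, 0, 0, 0], [255, 0, 0, 0, 0, 0, 0], [255, 0, 0, 0, 0, 0, 0]]
  ]
}}

```text
t: 3.5
eef_pos: [0.526, -0.2009, 0.0402]
ee_rot: [-3.138, -0.001, -1.325]
force: [-0.3, 4.5, 7.4]
width: 0.0498
gripper_force: 35.0
```

Request:
{"method": "jog_arm", "body": {
  "steps": [
    [[255, 0, 0, -0.1, 0, 0, 0], [255, 0, 0, -0.3, 0, 0, 0], [255, 0, 0, -0.5, 0, 0, 0], [255, 0, 0, -0.848, 0, 0, 0], [255, 0, 0, -0.848, 0, 0, 0]]
  ]
}}

```text
t: 4.0
eef_pos: [0.5248, -0.2015, 0.2548]
ee_rot: [-3.137, -0.002, -1.325]
force: [1.6, 0.2, -1.7]
width: 0.0501
gripper_force: 35.0
```

Request:
{"method": "jog_arm", "body": {
  "steps": [
    [[255, -0.916, -0.314, 0, 0, 0, -0.8], [255, -0.916, -0.314, 0, 0, 0, -0.8], [255, -0.916, -0.314, 0, 0, 0, -0.8], [255, -0.916, -0.314, 0, 0, 0, -0.8], [255, -0.916, -0.314, 0, 0, 0, -0.8]]
  ]
}}

```text
t: 4.5
eef_pos: [0.5447, 0.0422, 0.2513]
ee_rot: [-3.14, -0.001, -0.691]
force: [1.7, -0.5, -0.8]
width: 0.0501
gripper_force: 35.0
```

Request:
{"method": "jog_arm", "body": {
  "steps": [
    [[255, -0.682, -0.748, 0, 0, 0, -0.856], [255, -0.682, -0.748, 0, 0, 0, -0.856], [255, -0.682, -0.748, 0, 0, 0, -0.856], [255, -0.682, -0.748, 0, 0, 0, -0.856], [255, -0.682, -0.748, 0, 0, 0, -0.856], [255, -0.682, -0.748, 0, 0, 0, -0.856], [255, -0.682, -0.748, 0, 0, 0, -0.856]]
  ]
}}

```text
t: 5.2
eef_pos: [0.5338, 0.2941, 0.2502]
ee_rot: [3.141, 0.0, -0.023]
force: [0.2, -0.4, -1.1]
width: 0.0499
gripper_force: 35.0
```

Run:
```python
from h import *
s=arm.get_state();print(s['t'],s['eef_pos'],np.degrees(s['ee_rot']),s['width'],s['gripper_force'],s['force'])
f=grab('top');g=grab('side');w=grab('wrist')
a=cv2.resize(f['color'][120:280,100:240],None,fx=2.5,fy=2.5);b=cv2.resize(g['color'][220:380,180:360],None,fx=2.2,fy=2.5)
cv2.imwrite('pics/b1.png',np.hstack([a,b])[:,:,::-1])
```

```text
5.2 [0.53381735 0.29410235 0.2502291 ] [ 1.79991477e+02  1.92155700e-02 -1.32142910e+00] 0.049912281567667284 34.9728262424469 [ 0.19299678 -0.44622061 -1.10100248]
```

View pics/b1.png

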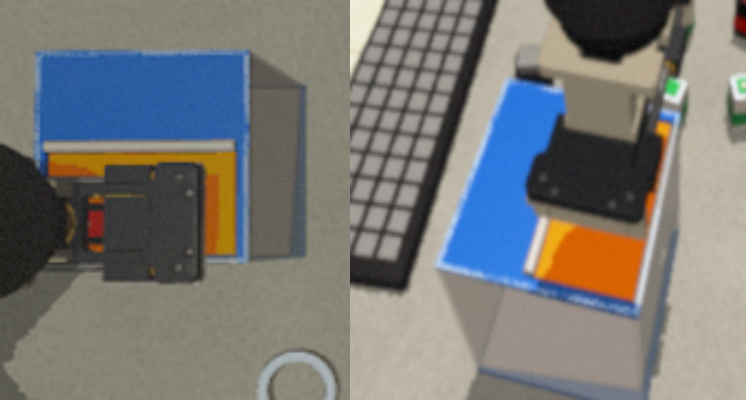

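The picture shows the gripper over the flap's near half, with the red cartridge at (95,222) in the left crop. Lowering and releasing.

Request:
{"method": "jog_arm", "body": {
  "steps": [
    [[255, 0, 0, 0.1, 0, 0, 0], [255, 0, 0, 0.2, 0, 0, 0], [255, 0, 0, 0.3, 0, 0, 0], [255, 0, 0, 0.4, 0, 0, 0], [255, 0, 0, 0.44, 0, 0, 0], [255, 0, 0, 0.44, 0, 0, 0]]
  ]
}}

```text
t: 5.95
eef_pos: [0.5337, 0.2911, 0.1392]
ee_rot: [3.139, 0.002, -0.027]
force: [-2.6, -0.3, -1.3]
width: 0.05
gripper_force: 35.0
```

Request:
{"method": "jog_arm", "body": {
  "steps": [
    [[70, 0, 0, 0, 0, 0, 0], [70, 0, 0, 0, 0, 0, 0], [70, 0, 0, 0, 0, 0, 0], [70, 0, 0, 0, 0, 0, 0]]
  ]
}}

```text
t: 6.35
eef_pos: [0.5349, 0.2933, 0.1414]
ee_rot: [-3.14, -0.001, -0.025]
force: [-0.7, -0.0, 0.7]
width: 0.0633
gripper_force: 0.7
```

Request:
{"method": "jog_arm", "body": {
  "steps": [
    [[70, 0, 0, -0.1, 0, 0, 0], [70, 0, 0, -0.25, 0, 0, 0], [70, 0, 0, -0.44, 0, 0, 0], [70, 0, 0, -0.44, 0, 0, 0]]
  ]
}}

```text
t: 6.75
eef_pos: [0.5375, 0.2948, 0.2582]
ee_rot: [-3.134, -0.01, -0.024]
force: [0.3, 0.7, 0.1]
width: 0.0637
gripper_force: 0.0
```

Run:
```python
from h import *
plan([(.545,.06,.25,-40,1)])
for c in[(.5344,-.2354),(.5452,-.273)]:
    plan([[.54,-.17,.13,-76,0],[*c,.09,-76],[*c,.038,-76,1]],start=(.545,.06,.25,-40));plan([[*c,.20,-76]],[(.54,-.04,.25,-60)],[(.54,.15,.25,-30)],[(.5346,.2928,.25,-1.5,1)],start=[*c,.038,-76])
plan([(.4453,-.0515,.13,-107.7)],[(.4453,-.0515,.03,-107.7,1)],start=(.545,.06,.25,-70))
f=grab('top');g=grab('side')
a=cv2.resize(f['color'][120:280,100:240],None,fx=2.5,fy=2.5);b=cv2.resize(g['color'][220:380,180:360],None,fx=2.2,fy=2.5)
cv2.imwrite('pics/b2.png',np.hstack([a,b])[:,:,::-1])
```

```text
t 6.75 at [ 0.5375  0.2948  0.2582 -1.367 ]
  6x [0.052, 0.938, 0.033] rz 0.859; rows 6
  6x [0.576, 0.718, 0.48] rz 0.8;  2x [0.727, 0.932, 0.64] rz 0.8;  3x [0.727, 0.932, 0.848] rz 0.8; rows 11
  4x [0.0, -0.0, -0.648] rz -0.0; rows 4
  5x [-0.753, -0.211, -0.2] rz -0.356; rows 5
  4x [-0.658, -0.38, -0.0] rz -0.667; rows 4
  5x [-0.304, -0.484, -0.0] rz -0.633; rows 5
  6x [0.576, 0.718, 0.48] rz 0.8;  3x [0.857, 1.02, 0.64] rz 0.8;  3x [0.857, 1.02, 0.848] rz 0.8; rows 12
  4x [0.0, -0.0, -0.648] rz -0.0; rows 4
  5x [-0.909, -0.205, -0.2] rz -0.356; rows 5
  4x [-0.658, -0.38, -0.0] rz -0.667; rows 4
  5x [-0.304, -0.484, -0.0] rz -0.633; rows 5
  5x [0.283, 0.527, 0.48] rz 0.838; rows 5
  3x [-0.0, 0.0, 0.4] rz -0.0; rows 3
```

View pics/b2.png

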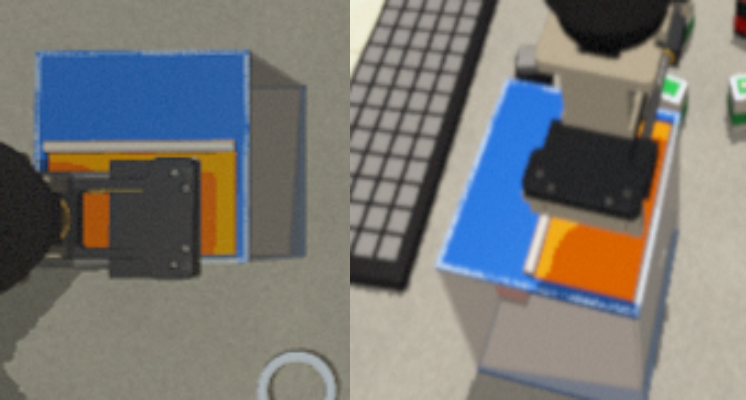

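Cartridge 1 is visible through the bin's side at (515,293) and the flap is shut. On to the second one.

Request:
{"method": "jog_arm", "body": {
  "steps": [
    [[70, 0.052, 0.938, 0.033, 0, 0, 0.859], [70, 0.052, 0.938, 0.033, 0, 0, 0.859], [70, 0.052, 0.938, 0.033, 0, 0, 0.859], [70, 0.052, 0.938, 0.033, 0, 0, 0.859], [70, 0.052, 0.938, 0.033, 0, 0, 0.859], [70, 0.052, 0.938, 0.033, 0, 0, 0.859]]
  ]
}}

```text
t: 7.45
eef_pos: [0.5405, 0.0544, 0.241]
ee_rot: [3.14, 0.001, -0.706]
force: [0.6, 0.1, -0.1]
width: 0.0638
gripper_force: 0.0
```

Request:
{"method": "jog_arm", "body": {
  "steps": [
    [[70, 0.576, 0.718, 0.48, 0, 0, 0.8], [70, 0.576, 0.718, 0.48, 0, 0, 0.8], [70, 0.576, 0.718, 0.48, 0, 0, 0.8], [70, 0.576, 0.718, 0.48, 0, 0, 0.8], [70, 0.576, 0.718, 0.48, 0, 0, 0.8], [70, 0.576, 0.718, 0.48, 0, 0, 0.8]]
  ]
}}

```text
t: 8.05
eef_pos: [0.5334, -0.1748, 0.118]
ee_rot: [3.135, 0.002, -1.332]
force: [-0.0, -0.1, -0.8]
width: 0.0635
gripper_force: 0.0
```

Request:
{"method": "jog_arm", "body": {
  "steps": [
    [[70, 0.248, 0.085, 0, 0, 0, 0], [70, 0.248, 0.085, 0, 0, 0, 0], [70, 0.248, 0.085, 0.1, 0, 0, 0], [70, 0.248, 0.085, 0.2, 0, 0, 0], [70, 0.248, 0.085, 0.3, 0, 0, 0], [70, 0.248, 0.085, 0.368, 0, 0, 0], [70, 0.248, 0.085, 0.368, 0, 0, 0], [70, 0.248, 0.085, 0.368, 0, 0, 0]]
  ]
}}

```text
t: 8.85
eef_pos: [0.5306, -0.2368, 0.0301]
ee_rot: [3.141, 0.0, -1.327]
force: [0.5, -0.3, 0.5]
width: 0.0633
gripper_force: 0.0
```

Request:
{"method": "jog_arm", "body": {
  "steps": [
    [[255, 0, 0, 0, 0, 0, 0], [255, 0, 0, 0, 0, 0, 0], [255, 0, 0, 0, 0, 0, 0], [255, 0, 0, 0, 0, 0, 0]]
  ]
}}

```text
t: 9.25
eef_pos: [0.5313, -0.2373, 0.0312]
ee_rot: [-3.14, -0.001, -1.327]
force: [0.3, 1.6, 7.0]
width: 0.0493
gripper_force: 35.0
```

Request:
{"method": "jog_arm", "body": {
  "steps": [
    [[255, 0, 0, -0.1, 0, 0, 0], [255, 0, 0, -0.3, 0, 0, 0], [255, 0, 0, -0.5, 0, 0, 0], [255, 0, 0, -0.648, 0, 0, 0], [255, 0, 0, -0.648, 0, 0, 0]]
  ]
}}

```text
t: 9.75
eef_pos: [0.5333, -0.2381, 0.1986]
ee_rot: [-3.132, -0.005, -1.327]
force: [0.1, -0.3, -1.2]
width: 0.05
gripper_force: 35.0
```

Request:
{"method": "jog_arm", "body": {
  "steps": [
    [[255, -0.753, -0.211, -0.2, 0, 0, -0.356], [255, -0.753, -0.211, -0.2, 0, 0, -0.356], [255, -0.753, -0.211, -0.2, 0, 0, -0.356], [255, -0.753, -0.211, -0.2, 0, 0, -0.356], [255, -0.753, -0.211, -0.2, 0, 0, -0.356]]
  ]
}}

```text
t: 10.25
eef_pos: [0.5371, -0.0374, 0.2436]
ee_rot: [-3.138, -0.0, -1.044]
force: [0.3, 0.9, -0.7]
width: 0.0499
gripper_force: 35.0
```

Request:
{"method": "jog_arm", "body": {
  "steps": [
    [[255, -0.658, -0.38, 0, 0, 0, -0.667], [255, -0.658, -0.38, 0, 0, 0, -0.667], [255, -0.658, -0.38, 0, 0, 0, -0.667], [255, -0.658, -0.38, 0, 0, 0, -0.667]]
  ]
}}

```text
t: 10.65
eef_pos: [0.536, 0.15, 0.2416]
ee_rot: [3.141, 0.0, -0.518]
force: [1.6, 0.5, -1.3]
width: 0.0498
gripper_force: 35.0
```

Request:
{"method": "jog_arm", "body": {
  "steps": [
    [[255, -0.304, -0.484, 0, 0, 0, -0.633], [255, -0.304, -0.484, 0, 0, 0, -0.633], [255, -0.304, -0.484, 0, 0, 0, -0.633], [255, -0.304, -0.484, 0, 0, 0, -0.633], [255, -0.304, -0.484, 0, 0, 0, -0.633]]
  ]
}}

```text
t: 11.15
eef_pos: [0.5308, 0.2916, 0.2408]
ee_rot: [3.14, 0.002, -0.025]
force: [-0.6, -0.6, -0.8]
width: 0.0499
gripper_force: 35.0
```

Run:
```python
from h import *
plan([(.5346,.2928,.14,-1.5)])
```

```text
t 11.15 at [ 0.5308  0.2916  0.2408 -1.4383]
  2x [0.015, -0.005, 0.403] rz 0.001; rows 2
```

Request:
{"method": "jog_arm", "body": {
  "steps": [
    [[255, 0.015, 0, 0.1, 0, 0, 0], [255, 0.015, 0, 0.2, 0, 0, 0], [255, 0.015, 0, 0.3, 0, 0, 0], [255, 0.015, 0, 0.38, 0, 0, 0], [255, 0.015, 0, 0.408, 0, 0, 0], [255, 0.015, 0, 0.408, 0, 0, 0], [255, 0.015, 0, 0.408, 0, 0, 0]]
  ]
}}

```text
t: 11.85
eef_pos: [0.5354, 0.2905, 0.1408]
ee_rot: [-3.141, -0.0, -0.028]
force: [-1.6, 0.8, -0.1]
width: 0.0498
gripper_force: 35.0
```

Request:
{"method": "jog_arm", "body": {
  "steps": [
    [[70, 0, 0, 0, 0, 0, 0], [70, 0, 0, 0, 0, 0, 0], [70, 0, 0, 0, 0, 0, 0], [70, 0, 0, 0, 0, 0, 0]]
  ]
}}

```text
t: 12.25
eef_pos: [0.5354, 0.2911, 0.1407]
ee_rot: [-3.141, -0.001, -0.027]
force: [-0.4, -0.1, 0.8]
width: 0.0634
gripper_force: 0.7
```

Request:
{"method": "jog_arm", "body": {
  "steps": [
    [[70, 0, 0, -0.1, 0, 0, 0], [70, 0, 0, -0.25, 0, 0, 0], [70, 0, 0, -0.44, 0, 0, 0], [70, 0, 0, -0.44, 0, 0, 0], [70, 0, 0, -0.44, 0, 0, 0]]
  ]
}}

```text
t: 12.75
eef_pos: [0.5357, 0.2915, 0.2517]
ee_rot: [-3.139, -0.002, -0.027]
force: [-0.6, 0.6, -1.2]
width: 0.0633
gripper_force: 0.0
```

Run:
```python
from h import *
plan([(.545,.06,.25,-40,1)])
f=grab('top');g=grab('side')
a=cv2.resize(f['color'][120:280,100:240],None,fx=2.5,fy=2.5);b=cv2.resize(g['color'][220:380,180:360],None,fx=2.2,fy=2.5)
cv2.imwrite('pics/b3.png',np.hstack([a,b])[:,:,::-1])
O=cv2.cvtColor(f['color'][120:280,100:240],cv2.COLOR_RGB2HSV);print(((O[...,0]>8)&(O[...,0]<25)&(O[...,1]>200)).sum())
```

```text
t 12.75 at [ 0.5357  0.2915  0.2517 -1.5565]
  6x [0.062, 0.924, 0.007] rz 0.854; rows 6
911
```

View pics/b3.png

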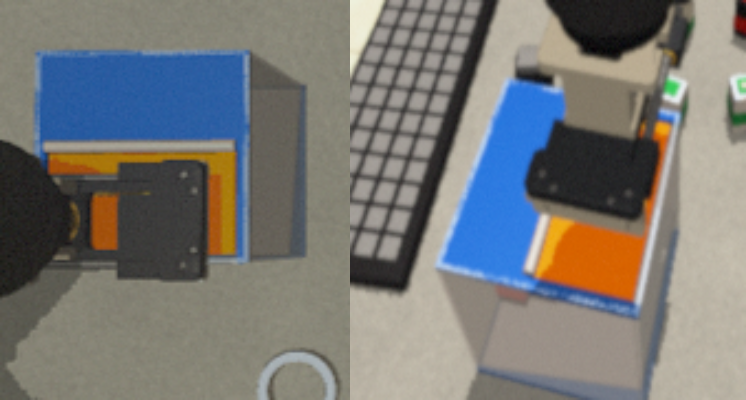

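The flap is level again and both cartridges are in. Third one:

Request:
{"method": "jog_arm", "body": {
  "steps": [
    [[70, 0.062, 0.924, 0.007, 0, 0, 0.854], [70, 0.062, 0.924, 0.007, 0, 0, 0.854], [70, 0.062, 0.924, 0.007, 0, 0, 0.854], [70, 0.062, 0.924, 0.007, 0, 0, 0.854], [70, 0.062, 0.924, 0.007, 0, 0, 0.854], [70, 0.062, 0.924, 0.007, 0, 0, 0.854]]
  ]
}}

```text
t: 13.45
eef_pos: [0.5435, 0.0559, 0.2471]
ee_rot: [3.139, 0.001, -0.704]
force: [0.2, 0.5, -0.2]
width: 0.0636
gripper_force: 0.0
```

Request:
{"method": "jog_arm", "body": {
  "steps": [
    [[70, 0.576, 0.718, 0.48, 0, 0, 0.8], [70, 0.576, 0.718, 0.48, 0, 0, 0.8], [70, 0.576, 0.718, 0.48, 0, 0, 0.8], [70, 0.576, 0.718, 0.48, 0, 0, 0.8], [70, 0.576, 0.718, 0.48, 0, 0, 0.8], [70, 0.576, 0.718, 0.48, 0, 0, 0.8]]
  ]
}}

```text
t: 14.05
eef_pos: [0.5365, -0.1734, 0.124]
ee_rot: [3.135, 0.002, -1.33]
force: [-0.4, 0.5, -0.2]
width: 0.0633
gripper_force: 0.0
```

Request:
{"method": "jog_arm", "body": {
  "steps": [
    [[70, 0.405, 0.079, 0, 0, 0, 0], [70, 0.405, 0.079, 0, 0, 0, 0], [70, 0.405, 0.079, 0.1, 0, 0, 0], [70, 0.405, 0.079, 0.2, 0, 0, 0], [70, 0.405, 0.079, 0.3, 0, 0, 0], [70, 0.405, 0.079, 0.364, 0, 0, 0], [70, 0.405, 0.079, 0.364, 0, 0, 0], [70, 0.405, 0.079, 0.364, 0, 0, 0]]
  ]
}}

```text
t: 14.85
eef_pos: [0.5448, -0.2731, 0.037]
ee_rot: [3.14, 0.0, -1.325]
force: [-0.8, 0.6, 0.9]
width: 0.0637
gripper_force: 0.0
```

Request:
{"method": "jog_arm", "body": {
  "steps": [
    [[255, 0, 0, 0, 0, 0, 0], [255, 0, 0, 0, 0, 0, 0], [255, 0, 0, 0, 0, 0, 0], [255, 0, 0, 0, 0, 0, 0]]
  ]
}}

```text
t: 15.25
eef_pos: [0.5454, -0.2736, 0.0384]
ee_rot: [-3.14, -0.001, -1.326]
force: [0.4, 2.4, 5.1]
width: 0.0497
gripper_force: 35.0
```

Request:
{"method": "jog_arm", "body": {
  "steps": [
    [[255, 0, 0, -0.1, 0, 0, 0], [255, 0, 0, -0.3, 0, 0, 0], [255, 0, 0, -0.5, 0, 0, 0], [255, 0, 0, -0.648, 0, 0, 0], [255, 0, 0, -0.648, 0, 0, 0]]
  ]
}}

```text
t: 15.75
eef_pos: [0.5475, -0.2747, 0.206]
ee_rot: [-3.133, -0.005, -1.326]
force: [-0.1, 0.2, -0.7]
width: 0.0501
gripper_force: 35.0
```

Request:
{"method": "jog_arm", "body": {
  "steps": [
    [[255, -0.909, -0.205, -0.2, 0, 0, -0.356], [255, -0.909, -0.205, -0.2, 0, 0, -0.356], [255, -0.909, -0.205, -0.2, 0, 0, -0.356], [255, -0.909, -0.205, -0.2, 0, 0, -0.356], [255, -0.909, -0.205, -0.2, 0, 0, -0.356]]
  ]
}}

```text
t: 16.25
eef_pos: [0.5387, -0.0384, 0.2496]
ee_rot: [-3.141, 0.0, -1.046]
force: [0.8, 0.5, -1.2]
width: 0.0496
gripper_force: 35.0
```

Request:
{"method": "jog_arm", "body": {
  "steps": [
    [[255, -0.658, -0.38, 0, 0, 0, -0.667], [255, -0.658, -0.38, 0, 0, 0, -0.667], [255, -0.658, -0.38, 0, 0, 0, -0.667], [255, -0.658, -0.38, 0, 0, 0, -0.667]]
  ]
}}

```text
t: 16.65
eef_pos: [0.5385, 0.1517, 0.2489]
ee_rot: [-3.142, 0.0, -0.516]
force: [0.8, -0.0, -1.0]
width: 0.0496
gripper_force: 35.0
```

Request:
{"method": "jog_arm", "body": {
  "steps": [
    [[255, -0.304, -0.484, 0, 0, 0, -0.633], [255, -0.304, -0.484, 0, 0, 0, -0.633], [255, -0.304, -0.484, 0, 0, 0, -0.633], [255, -0.304, -0.484, 0, 0, 0, -0.633], [255, -0.304, -0.484, 0, 0, 0, -0.633], [255, -0.304, -0.484, 0, 0, 0, -0.633]]
  ]
}}

```text
t: 17.25
eef_pos: [0.5335, 0.2916, 0.2488]
ee_rot: [3.141, 0.001, -0.028]
force: [-1.0, 0.1, -0.4]
width: 0.0497
gripper_force: 35.0
```

Run:
```python
from h import *
plan([(.5346,.2928,.14,-1.5)])
```

```text
t 17.25 at [ 0.5335  0.2916  0.2488 -1.5773]
  3x [0.004, -0.005, 0.435] rz -0.002; rows 3
```

Request:
{"method": "jog_arm", "body": {
  "steps": [
    [[255, 0, 0, 0.1, 0, 0, 0], [255, 0, 0, 0.2, 0, 0, 0], [255, 0, 0, 0.3, 0, 0, 0], [255, 0, 0, 0.4, 0, 0, 0], [255, 0, 0, 0.438, 0, 0, 0], [255, 0, 0, 0.438, 0, 0, 0], [255, 0, 0, 0.438, 0, 0, 0]]
  ]
}}

```text
t: 17.95
eef_pos: [0.5342, 0.2917, 0.1407]
ee_rot: [-3.141, -0.0, -0.027]
force: [-1.8, -0.7, 0.1]
width: 0.05
gripper_force: 35.0
```

Request:
{"method": "jog_arm", "body": {
  "steps": [
    [[70, 0, 0, 0, 0, 0, 0], [70, 0, 0, 0, 0, 0, 0], [70, 0, 0, 0, 0, 0, 0], [70, 0, 0, 0, 0, 0, 0]]
  ]
}}

```text
t: 18.35
eef_pos: [0.5342, 0.2924, 0.1406]
ee_rot: [-3.141, -0.001, -0.025]
force: [-0.1, 0.5, 1.7]
width: 0.063
gripper_force: 0.7
```

Request:
{"method": "jog_arm", "body": {
  "steps": [
    [[70, 0, 0, -0.1, 0, 0, 0], [70, 0, 0, -0.25, 0, 0, 0], [70, 0, 0, -0.44, 0, 0, 0], [70, 0, 0, -0.44, 0, 0, 0], [70, 0, 0, -0.44, 0, 0, 0]]
  ]
}}

```text
t: 18.85
eef_pos: [0.5344, 0.2926, 0.2515]
ee_rot: [-3.139, -0.002, -0.026]
force: [-0.3, -0.3, -1.5]
width: 0.0636
gripper_force: 0.0
```

Run:
```python
from h import *
plan([(.50,.17,.25,-45)],[(.47,.05,.25,-80)],[(.47,.05,.25,-105,3)])
f=grab('top');O=cv2.cvtColor(f['color'][120:280,100:240],cv2.COLOR_RGB2HSV);print(((O[...,0]>8)&(O[...,0]<25)&(O[...,1]>200)).sum())
for b in blobs(f):print(b)
```

```text
t 18.85 at [ 0.5344  0.2926  0.2515 -1.4642]
  6x [-0.125, 0.494, 0.006] rz 0.967; rows 6
  5x [0.255, 0.424, -0.0] rz 0.778; rows 5
  6x [0.0, -0.0, -0.0] rz 0.556; rows 6
984
('r', [329.1000061035156, 243.6999969482422], [0.4448, -0.0518], np.float64(-20.2), [35, 18])
('g', [300.6000061035156, 243.3000030517578], [0.4478, 0.0144], np.float64(19.0), [16, 34])
('g', [269.20001220703125, 203.89999389648438], [0.5413, 0.085], np.float64(-11.7), [34, 16])
('g', [318.20001220703125, 197.6999969482422], [0.5526, -0.0296], np.float64(-15.7), [33, 15])
('y', [327.79998779296875, 155.8000030517578], [0.649, -0.0546], np.float64(7.0), [34, 49])
('y', [60.5, 156.10000610351562], [0.6656, 0.5623], np.float64(71.9), [62, 87])
```

One fresh cartridge has been knocked aside, from (.440,.065) to (.448,.014). Moving to look at the desk group with the wrist camera.

Request:
{"method": "jog_arm", "body": {
  "steps": [
    [[70, -0.125, 0.494, 0.006, 0, 0, 0.967], [70, -0.125, 0.494, 0.006, 0, 0, 0.967], [70, -0.125, 0.494, 0.006, 0, 0, 0.967], [70, -0.125, 0.494, 0.006, 0, 0, 0.967], [70, -0.125, 0.494, 0.006, 0, 0, 0.967], [70, -0.125, 0.494, 0.006, 0, 0, 0.967]]
  ]
}}

```text
t: 19.5
eef_pos: [0.4989, 0.1688, 0.2472]
ee_rot: [3.14, 0.0, -0.788]
force: [0.9, 0.6, -0.0]
width: 0.0636
gripper_force: 0.0
```

Request:
{"method": "jog_arm", "body": {
  "steps": [
    [[70, 0.255, 0.424, 0, 0, 0, 0.778], [70, 0.255, 0.424, 0, 0, 0, 0.778], [70, 0.255, 0.424, 0, 0, 0, 0.778], [70, 0.255, 0.424, 0, 0, 0, 0.778], [70, 0.255, 0.424, 0, 0, 0, 0.778]]
  ]
}}

```text
t: 20.0
eef_pos: [0.4692, 0.0487, 0.2478]
ee_rot: [3.141, -0.0, -1.396]
force: [0.7, 0.3, -0.1]
width: 0.0639
gripper_force: 0.0
```

Request:
{"method": "jog_arm", "body": {
  "steps": [
    [[70, 0, 0, 0, 0, 0, 0.556], [70, 0, 0, 0, 0, 0, 0.556], [70, 0, 0, 0, 0, 0, 0.556], [70, 0, 0, 0, 0, 0, 0.556], [70, 0, 0, 0, 0, 0, 0.556], [70, 0, 0, 0, 0, 0, 0.556]]
  ]
}}

```text
t: 20.6
eef_pos: [0.4696, 0.0496, 0.2481]
ee_rot: [3.141, -0.0, -1.827]
force: [0.9, 1.0, -0.2]
width: 0.0636
gripper_force: 0.0
```

Run:
```python
from h import *
f=grab('wrist')
for b in blobs(f,amin=150):print(b)
plan([(.4453,-.0515,.10,-108)],[(.4453,-.0515,.03,-108,3)])
```

```text
('r', [316.70001220703125, 78.5], [0.4469, -0.0524], np.float64(-18.4), [18, 36])
('g', [267.20001220703125, 220.5], [0.5432, 0.0844], np.float64(-11.8), [35, 17])
('g', [330.29998779296875, 141.1999969482422], [0.4491, 0.0138], np.float64(18.7), [35, 17])
('g', [226.5, 126.0], [0.5538, -0.0304], np.float64(-14.6), [35, 17])
t 20.65 at [ 4.696000e-01  4.960000e-02  2.481000e-01 -1.047577e+02]
  4x [0.416, -0.009, 0.593] rz 0.072; rows 4
  5x [-0.0, 0.0, 0.28] rz -0.0; rows 5
```

Run:
```python
from h import *
a=(.4469,-.0524)
plan([(*a,.10,-108.4)],[(*a,.031,-108.4,3)],[(*a,.15,-108.4,1)],[(.47,.05,.25,-74)],[(.52,.18,.25,-36)],[(.5346,.2928,.25,-1.5,2)])
```

```text
t 20.65 at [ 4.696000e-01  4.960000e-02  2.481000e-01 -1.047577e+02]
  4x [0.417, -0.016, 0.593] rz 0.081; rows 4
  5x [-0.0, 0.0, 0.276] rz -0.0; rows 5
  4x [-0.0, 0.0, -0.476] rz -0.0; rows 4
  4x [-0.418, 0.042, -0.4] rz -0.764; rows 4
  5x [-0.445, -0.336, -0.0] rz -0.844; rows 5
  6x [-0.218, -0.399, -0.0] rz -0.767; rows 6
```

Request:
{"method": "jog_arm", "body": {
  "steps": [
    [[70, 0.417, -0.016, 0.2, 0, 0, 0.081], [70, 0.417, -0.016, 0.4, 0, 0, 0.081], [70, 0.417, -0.016, 0.593, 0, 0, 0.081], [70, 0.417, -0.016, 0.593, 0, 0, 0.081], [70, 0.417, -0.016, 0.7, 0, 0, 0.081], [70, 0.417, -0.016, 0.8, 0, 0, 0.081], [70, 0.417, -0.016, 0.868, 0, 0, 0.081], [70, 0.417, -0.016, 0.868, 0, 0, 0.081]]
  ]
}}

```text
t: 21.45
eef_pos: [0.4449, -0.0529, 0.0294]
ee_rot: [3.138, -0.003, -1.894]
force: [-0.9, 0.1, 0.3]
width: 0.0635
gripper_force: 0.0
```

Request:
{"method": "jog_arm", "body": {
  "steps": [
    [[255, 0, 0, 0, 0, 0, 0], [255, 0, 0, 0, 0, 0, 0], [255, 0, 0, 0, 0, 0, 0], [255, 0, 0, 0, 0, 0, 0]]
  ]
}}

```text
t: 21.85
eef_pos: [0.4473, -0.0521, 0.0324]
ee_rot: [-3.14, 0.001, -1.896]
force: [-1.3, 1.8, 6.4]
width: 0.0496
gripper_force: 35.0
```

Request:
{"method": "jog_arm", "body": {
  "steps": [
    [[255, 0, 0, -0.15, 0, 0, 0], [255, 0, 0, -0.3, 0, 0, 0], [255, 0, 0, -0.476, 0, 0, 0], [255, 0, 0, -0.476, 0, 0, 0]]
  ]
}}

```text
t: 22.25
eef_pos: [0.4499, -0.0518, 0.1563]
ee_rot: [-3.132, 0.005, -1.895]
force: [-0.6, 0.7, -1.7]
width: 0.0501
gripper_force: 35.0
```

Request:
{"method": "jog_arm", "body": {
  "steps": [
    [[255, -0.418, 0.042, -0.4, 0, 0, -0.764], [255, -0.418, 0.042, -0.4, 0, 0, -0.764], [255, -0.418, 0.042, -0.4, 0, 0, -0.764], [255, -0.418, 0.042, -0.4, 0, 0, -0.764], [255, -0.418, 0.042, -0.4, 0, 0, -0.764]]
  ]
}}

```text
t: 22.75
eef_pos: [0.47, 0.051, 0.251]
ee_rot: [-3.14, 0.001, -1.292]
force: [-0.5, -0.2, -1.2]
width: 0.05
gripper_force: 35.0
```

Request:
{"method": "jog_arm", "body": {
  "steps": [
    [[255, -0.445, -0.336, 0, 0, 0, -0.844], [255, -0.445, -0.336, 0, 0, 0, -0.844], [255, -0.445, -0.336, 0, 0, 0, -0.844], [255, -0.445, -0.336, 0, 0, 0, -0.844], [255, -0.445, -0.336, 0, 0, 0, -0.844]]
  ]
}}

```text
t: 23.25
eef_pos: [0.5201, 0.18, 0.2484]
ee_rot: [3.138, 0.001, -0.633]
force: [-0.4, 0.3, -0.6]
width: 0.0497
gripper_force: 35.0
```

Request:
{"method": "jog_arm", "body": {
  "steps": [
    [[255, -0.218, -0.399, 0, 0, 0, -0.767], [255, -0.218, -0.399, 0, 0, 0, -0.767], [255, -0.218, -0.399, 0, 0, 0, -0.767], [255, -0.218, -0.399, 0, 0, 0, -0.767], [255, -0.218, -0.399, 0, 0, 0, -0.767], [255, -0.218, -0.399, 0, 0, 0, -0.767]]
  ]
}}

```text
t: 23.85
eef_pos: [0.5354, 0.2916, 0.2495]
ee_rot: [3.141, 0.001, -0.039]
force: [-0.5, 0.2, -0.8]
width: 0.0497
gripper_force: 35.0
```

Run:
```python
from h import *
plan([(.5346,.2928,.14,-1.5)])
```

```text
t 23.85 at [ 0.5354  0.2916  0.2495 -2.2192]
  3x [-0.004, -0.005, 0.438] rz -0.016; rows 3
```

Request:
{"method": "jog_arm", "body": {
  "steps": [
    [[255, 0, 0, 0.1, 0, 0, 0], [255, 0, 0, 0.2, 0, 0, 0], [255, 0, 0, 0.3, 0, 0, 0], [255, 0, 0, 0.4, 0, 0, 0], [255, 0, 0, 0.438, 0, 0, 0], [255, 0, 0, 0.438, 0, 0, 0], [255, 0, 0, 0.438, 0, 0, 0]]
  ]
}}

```text
t: 24.55
eef_pos: [0.536, 0.2923, 0.1416]
ee_rot: [-3.141, -0.0, -0.033]
force: [-2.2, -0.7, -0.6]
width: 0.0496
gripper_force: 35.0
```

Request:
{"method": "jog_arm", "body": {
  "steps": [
    [[70, 0, 0, 0, 0, 0, 0], [70, 0, 0, 0, 0, 0, 0], [70, 0, 0, 0, 0, 0, 0], [70, 0, 0, 0, 0, 0, 0]]
  ]
}}

```text
t: 24.95
eef_pos: [0.5361, 0.2928, 0.1416]
ee_rot: [-3.141, -0.001, -0.031]
force: [-1.2, -0.2, 1.0]
width: 0.0633
gripper_force: 0.7
```

Request:
{"method": "jog_arm", "body": {
  "steps": [
    [[70, 0, 0, -0.1, 0, 0, 0], [70, 0, 0, -0.25, 0, 0, 0], [70, 0, 0, -0.44, 0, 0, 0], [70, 0, 0, -0.44, 0, 0, 0], [70, 0, 0, -0.44, 0, 0, 0]]
  ]
}}

```text
t: 25.45
eef_pos: [0.5363, 0.2931, 0.2525]
ee_rot: [-3.139, -0.003, -0.031]
force: [-0.8, 0.4, -1.4]
width: 0.0635
gripper_force: 0.0
```

Run:
```python
from h import *
plan([(.53,.16,.25,-42)],[(.53,-.05,.25,-76)],[(.518,-.17,.25,-75.2,2)])
f=grab('top');O=cv2.cvtColor(f['color'][120:280,100:240],cv2.COLOR_RGB2HSV);print(((O[...,0]>8)&(O[...,0]<25)&(O[...,1]>200)).sum())
for b in blobs(f):print(b)
```

```text
t 25.45 at [ 0.5363  0.2931  0.2525 -1.7872]
  5x [-0.009, 0.533, 0.01] rz 0.894; rows 5
  5x [0.562, 0.624, -0.0] rz 0.756; rows 5
  5x [0.454, 0.163, -0.0] rz -0.018; rows 5
938
('g', [300.6000061035156, 243.3000030517578], [0.4478, 0.0144], np.float64(19.0), [16, 34])
('g', [269.20001220703125, 203.89999389648438], [0.5413, 0.085], np.float64(-11.7), [34, 16])
('g', [318.20001220703125, 197.6999969482422], [0.5526, -0.0296], np.float64(-15.7), [33, 15])
('y', [327.79998779296875, 155.8000030517578], [0.649, -0.0547], np.float64(7.7), [34, 49])
('y', [60.70000076293945, 155.39999389648438], [0.6673, 0.5618], np.float64(73.6), [59, 89])
```

Now the empty caddy by wrist camera, with the bin and flap checked from the free side and top cameras.

Request:
{"method": "jog_arm", "body": {
  "steps": [
    [[70, -0.009, 0.533, 0.01, 0, 0, 0.894], [70, -0.009, 0.533, 0.01, 0, 0, 0.894], [70, -0.009, 0.533, 0.01, 0, 0, 0.894], [70, -0.009, 0.533, 0.01, 0, 0, 0.894], [70, -0.009, 0.533, 0.01, 0, 0, 0.894]]
  ]
}}

```text
t: 26.0
eef_pos: [0.5288, 0.1578, 0.2471]
ee_rot: [3.14, 0.0, -0.741]
force: [0.7, -0.2, -0.5]
width: 0.0635
gripper_force: 0.0
```

Request:
{"method": "jog_arm", "body": {
  "steps": [
    [[70, 0.562, 0.624, 0, 0, 0, 0.756], [70, 0.562, 0.624, 0, 0, 0, 0.756], [70, 0.562, 0.624, 0, 0, 0, 0.756], [70, 0.562, 0.624, 0, 0, 0, 0.756], [70, 0.562, 0.624, 0, 0, 0, 0.756]]
  ]
}}

```text
t: 26.5
eef_pos: [0.5281, -0.0545, 0.247]
ee_rot: [3.139, -0.0, -1.335]
force: [0.6, 0.7, -0.4]
width: 0.0637
gripper_force: 0.0
```

Request:
{"method": "jog_arm", "body": {
  "steps": [
    [[70, 0.454, 0.163, 0, 0, 0, -0.018], [70, 0.454, 0.163, 0, 0, 0, -0.018], [70, 0.454, 0.163, 0, 0, 0, -0.018], [70, 0.454, 0.163, 0, 0, 0, -0.018], [70, 0.454, 0.163, 0, 0, 0, -0.018], [70, 0.454, 0.163, 0, 0, 0, -0.018]]
  ]
}}

```text
t: 27.1
eef_pos: [0.5172, -0.1698, 0.2477]
ee_rot: [3.141, 0.0, -1.312]
force: [0.5, 0.5, 0.2]
width: 0.0632
gripper_force: 0.0
```

Run:
```python
from h import *
import pickle
f=grab('wrist');pickle.dump(f,open('w2.pkl','wb'));g=grab('top');h=grab('side')
s=arm.get_state();print(s['t'],s['eef_pos'],np.degrees(s['ee_rot']))
c=[w2px(f,(.5345,-.235,.03))];print(c)
a=cv2.resize(f['color'][0:190,250:390],(442,600),interpolation=cv2.INTER_CUBIC)
b=cv2.resize(g['color'][125:240,105:230],(326,300));d=cv2.resize(h['color'][240:390,210:350],(326,300))
cv2.imwrite('pics/m1.png',np.hstack([a,np.vstack([b,d])])[:,:,::-1])
O=cv2.cvtColor(g['color'][120:280,100:240],cv2.COLOR_RGB2HSV);print(((O[...,0]>8)&(O[...,0]<25)&(O[...,1]>200)).sum())
```

```text
27.25 [ 0.51740158 -0.16959265  0.24818632] [ 1.79992888e+02  6.99654729e-03 -7.51307115e+01]
[array([320.00958209, 114.7649487 ])]
2706
```

View pics/m1.png

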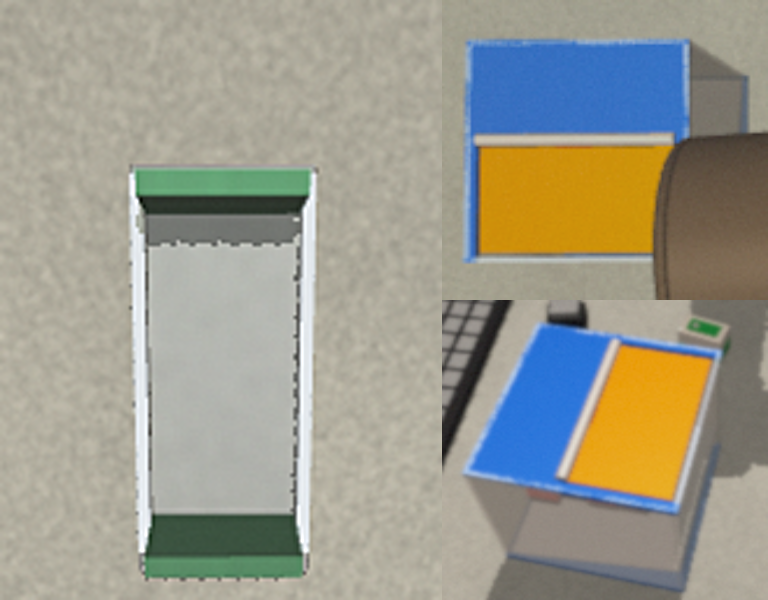

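The caddy is empty: the far stop's foot is at (223,213) in the crop with its face top at y=195, and the near stop's foot is at (224,514) with its face top at y=556. The flap is shut and the bin is undisturbed.

Run:
```python
from h import *
import pickle
f=pickle.load(open('w2.pkl','rb'))
P={}
for n,x,y,z in[('farfoot',223.5,213,.008),('fartop',224.5,195,.053),('farL',147,213,.008),('farR',300,213,.008),('nearfoot',224.5,514,.008),('neartop',224.5,556,.053),('nearL',152,514,.008),('nearR',297,514,.008)]:
    P[n]=px2w(f,250+x/3.158,y/3.158,z)[:2];print(n,P[n].round(4))
d=P['farfoot']-P['nearfoot'];print(np.linalg.norm(d),np.degrees(np.arctan2(d[1],d[0])),np.linalg.norm(P['farL']-P['farR']),np.linalg.norm(P['nearL']-P['nearR']))
# row axis pointing away from stop (caddy +y)
y=-d/np.linalg.norm(d);
far=(P['farfoot']+P['fartop'])/2;near=P['nearfoot']
print('u: fartop',(P['fartop']-P['farfoot'])@y,'neartop',(P['neartop']-P['nearfoot'])@y)
```

```text
farfoot [ 0.5475 -0.2875]
fartop [ 0.5473 -0.2875]
farL [ 0.5753 -0.2802]
farR [ 0.5197 -0.2949]
nearfoot [ 0.5178 -0.1775]
neartop [ 0.5159 -0.1696]
nearL [ 0.5463 -0.17  ]
nearR [ 0.4893 -0.1851]
0.11392239493864692 -74.91310711968652 0.05751216443688804 0.05892306587128729
u: fartop 0.00010914776280288168 neartop 0.008203215815316115
```

Run:
```python
from h import *
def pl(s): return (.5475-.2605*s/1e3, -.2875+.9655*s/1e3)
A=(.5538,-.0304);p=pl(16);print(p)
plan([(*A,.12,-104.6)],[(*A,.031,-104.6,3)],[(*A,.15,-104.6,1)],[(.545,-.18,.15,-74.9)],[(*p,.15,-74.9,2)],[(*p,.04,-74.9,3)])
```

```text
(0.543332, -0.27205199999999996)
t 27.25 at [  0.5174  -0.1696   0.2482 -75.1307]
  4x [-0.501, -0.284, 0.513] rz 0.655; rows 4
  5x [-0.0, 0.0, 0.356] rz -0.0; rows 5
  4x [-0.0, 0.0, -0.476] rz -0.0; rows 4
  4x [0.588, -0.117, -0.0] rz -0.66; rows 4
  4x [0.354, 0.102, -0.0] rz -0.0; rows 4
  6x [0.0, -0.0, 0.44] rz -0.0; rows 6
```

Request:
{"method": "jog_arm", "body": {
  "steps": [
    [[70, -0.501, -0.284, 0.513, 0, 0, 0.655], [70, -0.501, -0.284, 0.513, 0, 0, 0.655], [70, -0.501, -0.284, 0.513, 0, 0, 0.655], [70, -0.501, -0.284, 0.513, 0, 0, 0.655], [70, -0.501, -0.284, 0.513, 0, 0, 0.655]]
  ]
}}

```text
t: 27.75
eef_pos: [0.5524, -0.028, 0.1161]
ee_rot: [3.136, -0.002, -1.826]
force: [-0.2, -0.8, 0.5]
width: 0.0636
gripper_force: 0.0
```

Request:
{"method": "jog_arm", "body": {
  "steps": [
    [[70, 0, 0, 0.1, 0, 0, 0], [70, 0, 0, 0.2, 0, 0, 0], [70, 0, 0, 0.3, 0, 0, 0], [70, 0, 0, 0.356, 0, 0, 0], [70, 0, 0, 0.356, 0, 0, 0], [70, 0, 0, 0.356, 0, 0, 0]]
  ]
}}

```text
t: 28.35
eef_pos: [0.5544, -0.0312, 0.0318]
ee_rot: [-3.141, -0.0, -1.826]
force: [-0.5, -0.2, 0.6]
width: 0.0639
gripper_force: 0.0
```

Request:
{"method": "jog_arm", "body": {
  "steps": [
    [[255, 0, 0, 0, 0, 0, 0], [255, 0, 0, 0, 0, 0, 0], [255, 0, 0, 0, 0, 0, 0], [255, 0, 0, 0, 0, 0, 0], [255, 0, 0, 0, 0, 0, 0]]
  ]
}}

```text
t: 28.85
eef_pos: [0.5545, -0.0312, 0.0321]
ee_rot: [-3.14, 0.001, -1.827]
force: [-1.0, 1.3, 6.0]
width: 0.0499
gripper_force: 35.0
```

Request:
{"method": "jog_arm", "body": {
  "steps": [
    [[255, 0, 0, -0.15, 0, 0, 0], [255, 0, 0, -0.3, 0, 0, 0], [255, 0, 0, -0.476, 0, 0, 0], [255, 0, 0, -0.476, 0, 0, 0], [255, 0, 0, -0.476, 0, 0, 0]]
  ]
}}

```text
t: 29.35
eef_pos: [0.5544, -0.0311, 0.1513]
ee_rot: [-3.139, 0.002, -1.828]
force: [-1.6, -0.5, -1.1]
width: 0.0498
gripper_force: 35.0
```

Request:
{"method": "jog_arm", "body": {
  "steps": [
    [[255, 0.588, -0.117, 0, 0, 0, -0.66], [255, 0.588, -0.117, 0, 0, 0, -0.66], [255, 0.588, -0.117, 0, 0, 0, -0.66], [255, 0.588, -0.117, 0, 0, 0, -0.66], [255, 0.588, -0.117, 0, 0, 0, -0.66]]
  ]
}}

```text
t: 29.85
eef_pos: [0.5434, -0.1829, 0.1481]
ee_rot: [3.138, 0.001, -1.31]
force: [-0.6, 0.1, -1.4]
width: 0.0499
gripper_force: 35.0
```

Run:
```python
from h import *
plan([(.54333,-.27205,.15,-74.9)])
f=grab('side','s5.png');cv2.imwrite('pics/s5.png',cv2.resize(f['color'][100:260,250:410,::-1],None,fx=3,fy=3))
```

```text
t 29.85 at [  0.5434  -0.1829   0.1481 -75.0376]
  2x [0.345, 0.092, -0.008] rz -0.003; rows 2
```

Request:
{"method": "jog_arm", "body": {
  "steps": [
    [[255, 0.348, 0.1, 0, 0, 0, 0], [255, 0.348, 0.1, 0, 0, 0, 0], [255, 0.348, 0.1, 0, 0, 0, 0], [255, 0.348, 0.1, 0, 0, 0, 0]]
  ]
}}

```text
t: 30.3
eef_pos: [0.5428, -0.2712, 0.1489]
ee_rot: [3.14, 0.001, -1.312]
force: [0.3, 0.1, -0.7]
width: 0.05
gripper_force: 35.0
```

Request:
{"method": "jog_arm", "body": {
  "steps": [
    [[255, 0, 0, 0.1, 0, 0, 0], [255, 0, 0, 0.2, 0, 0, 0], [255, 0, 0, 0.3, 0, 0, 0], [255, 0, 0, 0.38, 0, 0, 0], [255, 0, 0, 0.41, 0, 0, 0], [255, 0, 0, 0.43, 0, 0, 0], [255, 0, 0, 0.43, 0, 0, 0], [255, 0, 0, 0.43, 0, 0, 0]]
  ]
}}

```text
t: 31.1
eef_pos: [0.544, -0.2712, 0.0435]
ee_rot: [-3.14, -0.001, -1.309]
force: [-0.6, -1.2, -0.8]
width: 0.0496
gripper_force: 35.0
```

Run:
```python
from h import *
s=arm.get_state();print(s['force'],s['moment'],s['width']);plan([(.54333,-.27205,.04,-74.9)])
```

```text
[-0.62846498 -1.19234584 -0.80879241] [ 0.07716792 -0.05648902  0.07387047] 0.04958842028240807
t 31.1 at [ 5.44000e-01 -2.71200e-01  4.35000e-02 -7.49722e+01]
  1x [0.002, 0.004, 0.014] rz -0.002; rows 1
```

Request:
{"method": "jog_arm", "body": {
  "steps": [
    [[255, 0.003, 0.004, 0.006, 0, 0, 0], [255, 0.003, 0.004, 0.013, 0, 0, 0], [255, 0.003, 0.004, 0.013, 0, 0, 0]]
  ]
}}

```text
t: 31.4
eef_pos: [0.543, -0.2728, 0.0402]
ee_rot: [-3.14, -0.001, -1.309]
force: [-1.0, 0.4, 4.3]
width: 0.05
gripper_force: 35.0
```

Request:
{"method": "jog_arm", "body": {
  "steps": [
    [[150, 0, 0, 0, 0, 0, 0], [70, 0, 0, 0, 0, 0, 0], [70, 0, 0, 0, 0, 0, 0], [70, 0, 0, 0, 0, 0, 0]]
  ]
}}

```text
t: 31.8
eef_pos: [0.5423, -0.2724, 0.0391]
ee_rot: [3.141, 0.0, -1.309]
force: [0.4, -1.2, -0.5]
width: 0.0624
gripper_force: 0.0
```

Request:
{"method": "jog_arm", "body": {
  "steps": [
    [[70, 0, 0, -0.1, 0, 0, 0], [70, 0, 0, -0.2, 0, 0, 0], [70, 0, 0, -0.4, 0, 0, 0], [70, 0, 0, -0.44, 0, 0, 0], [70, 0, 0, -0.44, 0, 0, 0], [70, 0, 0, -0.44, 0, 0, 0]]
  ]
}}

```text
t: 32.4
eef_pos: [0.5422, -0.2722, 0.1489]
ee_rot: [-3.142, 0.0, -1.309]
force: [-1.8, 0.1, -0.3]
width: 0.0636
gripper_force: 0.0
```

Run:
```python
from h import *
for b in blobs(grab('top')):print(b)
for b in blobs(grab('wrist'),dict(r=.068,g=.068,y=.068),150):print(b)
B=(.5432,.0844)
plan([(.545,-.09,.15,-88,1)],[(*B,.12,-101.8,2)],[(*B,.031,-101.8,3)],[(*B,.15,-101.8,1)],[(.545,-.1,.15,-85)],[(.5353,-.2424,.15,-74.9,2)])
```

```text
('g', [300.5, 243.3000030517578], [0.4478, 0.0146], np.float64(20.2), [16, 33])
('g', [564.2999877929688, 236.0], [0.4462, -0.6028], np.float64(78.9), [25, 58])
('g', [269.1000061035156, 203.8000030517578], [0.5416, 0.0851], np.float64(-12.7), [33, 15])
('y', [55.599998474121094, 172.3000030517578], [0.6286, 0.5737], np.float64(-16.7), [141, 88])
('g', [319.0, 204.0], [0.5427, -0.2719], np.float64(15.0), [35, 17])
t 32.5 at [  0.5417  -0.2722   0.1479 -75.0106]
  5x [-0.7, -0.201, -0.008] rz 0.289; rows 5
  6x [-0.697, -0.017, 0.12] rz 0.307; rows 6
  5x [-0.0, 0.0, 0.356] rz -0.0; rows 5
  4x [-0.0, 0.0, -0.476] rz -0.0; rows 4
  4x [0.721, -0.158, -0.0] rz -0.373; rows 4
  5x [0.564, 0.088, -0.0] rz -0.224; rows 5
```

The first fresh cartridge stands at (.5427, −.2719), as planned. Second one:

Request:
{"method": "jog_arm", "body": {
  "steps": [
    [[70, -0.7, -0.201, 0, 0, 0, 0.289], [70, -0.7, -0.201, 0, 0, 0, 0.289], [70, -0.7, -0.201, 0, 0, 0, 0.289], [70, -0.7, -0.201, 0, 0, 0, 0.289], [70, -0.7, -0.201, 0, 0, 0, 0.289]]
  ]
}}

```text
t: 33.0
eef_pos: [0.5454, -0.0869, 0.1483]
ee_rot: [3.14, 0.0, -1.532]
force: [0.7, -0.3, 0.5]
width: 0.0638
gripper_force: 0.0
```

Request:
{"method": "jog_arm", "body": {
  "steps": [
    [[70, -0.697, -0.017, 0.12, 0, 0, 0.307], [70, -0.697, -0.017, 0.12, 0, 0, 0.307], [70, -0.697, -0.017, 0.12, 0, 0, 0.307], [70, -0.697, -0.017, 0.12, 0, 0, 0.307], [70, -0.697, -0.017, 0.12, 0, 0, 0.307], [70, -0.697, -0.017, 0.12, 0, 0, 0.307], [70, -0.697, -0.017, 0.12, 0, 0, 0.307]]
  ]
}}

```text
t: 33.7
eef_pos: [0.5436, 0.083, 0.1187]
ee_rot: [3.141, -0.001, -1.778]
force: [-0.4, 0.7, 0.3]
width: 0.0636
gripper_force: 0.0
```

Run:
```python
from h import *
B=(.5432,.0844)
plan([(*B,.031,-101.8,3)])
```

```text
t 33.7 at [ 5.436000e-01  8.300000e-02  1.187000e-01 -1.018488e+02]
  5x [-0.005, 0.003, 0.351] rz -0.001; rows 5
```

Request:
{"method": "jog_arm", "body": {
  "steps": [
    [[70, -0.005, 0, 0.1, 0, 0, 0], [70, -0.005, 0, 0.2, 0, 0, 0], [70, -0.005, 0, 0.3, 0, 0, 0], [70, -0.005, 0, 0.352, 0, 0, 0], [70, -0.005, 0, 0.352, 0, 0, 0], [70, -0.005, 0, 0.352, 0, 0, 0]]
  ]
}}

```text
t: 34.3
eef_pos: [0.5447, 0.0847, 0.0319]
ee_rot: [-3.141, -0.0, -1.778]
force: [0.3, 1.4, 0.5]
width: 0.0636
gripper_force: 0.0
```

Request:
{"method": "jog_arm", "body": {
  "steps": [
    [[255, 0, 0, 0, 0, 0, 0], [255, 0, 0, 0, 0, 0, 0], [255, 0, 0, 0, 0, 0, 0], [255, 0, 0, 0, 0, 0, 0], [255, 0, 0, 0, 0, 0, 0]]
  ]
}}

```text
t: 34.8
eef_pos: [0.5447, 0.0854, 0.0324]
ee_rot: [-3.14, 0.001, -1.777]
force: [-1.7, -0.1, 7.6]
width: 0.0498
gripper_force: 35.0
```

Request:
{"method": "jog_arm", "body": {
  "steps": [
    [[255, 0, 0, -0.15, 0, 0, 0], [255, 0, 0, -0.3, 0, 0, 0], [255, 0, 0, -0.476, 0, 0, 0], [255, 0, 0, -0.476, 0, 0, 0], [255, 0, 0, -0.476, 0, 0, 0]]
  ]
}}

```text
t: 35.3
eef_pos: [0.5445, 0.0856, 0.1515]
ee_rot: [-3.14, 0.002, -1.777]
force: [-1.4, -0.3, -1.9]
width: 0.0497
gripper_force: 35.0
```

Request:
{"method": "jog_arm", "body": {
  "steps": [
    [[255, 0.721, -0.158, 0, 0, 0, -0.373], [255, 0.721, -0.158, 0, 0, 0, -0.373], [255, 0.721, -0.158, 0, 0, 0, -0.373], [255, 0.721, -0.158, 0, 0, 0, -0.373]]
  ]
}}

```text
t: 35.7
eef_pos: [0.5446, -0.1012, 0.1487]
ee_rot: [3.139, 0.0, -1.483]
force: [-0.0, 0.9, -1.0]
width: 0.0501
gripper_force: 35.0
```

Request:
{"method": "jog_arm", "body": {
  "steps": [
    [[255, 0.564, 0.088, 0, 0, 0, -0.224], [255, 0.564, 0.088, 0, 0, 0, -0.224], [255, 0.564, 0.088, 0, 0, 0, -0.224], [255, 0.564, 0.088, 0, 0, 0, -0.224], [255, 0.564, 0.088, 0, 0, 0, -0.224], [255, 0.564, 0.088, 0, 0, 0, -0.224]]
  ]
}}

```text
t: 36.3
eef_pos: [0.5356, -0.2411, 0.1491]
ee_rot: [3.14, 0.001, -1.308]
force: [0.1, 0.1, -1.1]
width: 0.0498
gripper_force: 35.0
```

Run:
```python
from h import *
plan([(.5353,-.2424,.04,-74.9)])
```

```text
t 36.3 at [  0.5356  -0.2411   0.1491 -74.9583]
  3x [0.005, 0.003, 0.437] rz -0.001; rows 3
```

Request:
{"method": "jog_arm", "body": {
  "steps": [
    [[255, -0.001, 0.002, 0.1, 0, 0, 0], [255, -0.001, 0.002, 0.2, 0, 0, 0], [255, -0.001, 0.002, 0.3, 0, 0, 0], [255, -0.001, 0.002, 0.38, 0, 0, 0], [255, -0.001, 0.002, 0.41, 0, 0, 0], [255, -0.001, 0.002, 0.432, 0, 0, 0], [255, -0.001, 0.002, 0.438, 0, 0, 0], [255, -0.001, 0.002, 0.438, 0, 0, 0]]
  ]
}}

```text
t: 37.1
eef_pos: [0.5362, -0.2414, 0.0414]
ee_rot: [-3.141, -0.0, -1.308]
force: [1.2, 0.7, -1.2]
width: 0.0498
gripper_force: 35.0
```

Run:
```python
from h import *
s=arm.get_state();print(s['force'],s['moment'],s['width']);plan([(.5353,-.2424,.04,-74.9)])
```

```text
[ 1.18007432  0.74923622 -1.21651649] [ 0.21143352  0.04527145 -0.04212759] 0.049777975785172894
t 37.1 at [ 5.36200e-01 -2.41400e-01  4.14000e-02 -7.49199e+01]
  1x [0.003, 0.005, 0.006] rz -0.0; rows 1
```

Request:
{"method": "jog_arm", "body": {
  "steps": [
    [[255, 0, 0.003, 0.006, 0, 0, 0], [255, 0, 0.003, 0.006, 0, 0, 0]]
  ]
}}

```text
t: 37.3
eef_pos: [0.5358, -0.242, 0.0404]
ee_rot: [-3.14, -0.001, -1.308]
force: [0.3, 0.3, 2.7]
width: 0.0494
gripper_force: 35.0
```

Request:
{"method": "jog_arm", "body": {
  "steps": [
    [[150, 0, 0, 0, 0, 0, 0], [70, 0, 0, 0, 0, 0, 0], [70, 0, 0, 0, 0, 0, 0], [70, 0, 0, 0, 0, 0, 0]]
  ]
}}

```text
t: 37.7
eef_pos: [0.5346, -0.2419, 0.0391]
ee_rot: [3.141, 0.0, -1.308]
force: [-0.2, -0.1, 0.4]
width: 0.0625
gripper_force: 0.0
```

Request:
{"method": "jog_arm", "body": {
  "steps": [
    [[70, 0, 0, -0.1, 0, 0, 0], [70, 0, 0, -0.2, 0, 0, 0], [70, 0, 0, -0.4, 0, 0, 0], [70, 0, 0, -0.44, 0, 0, 0], [70, 0, 0, -0.44, 0, 0, 0], [70, 0, 0, -0.44, 0, 0, 0]]
  ]
}}

```text
t: 38.3
eef_pos: [0.5345, -0.2417, 0.1489]
ee_rot: [3.141, 0.0, -1.309]
force: [0.3, -0.1, -0.4]
width: 0.0637
gripper_force: 0.0
```

Run:
```python
from h import *
for b in blobs(grab('top')):print(b)
for b in blobs(grab('wrist'),dict(r=.068,g=.068,y=.068),150):print(b)
B=(.4491,.0138)
plan([(.46,-.09,.15,-74.9,1)],[(*B,.12,-71.3,2)],[(*B,.031,-71.3,3)],[(*B,.15,-71.3,1)],[(.48,-.1,.15,-73)],[(.5273,-.2128,.15,-74.9,2)])
```

```text
('g', [564.4000244140625, 236.0], [0.4462, -0.603], np.float64(78.9), [25, 58])
('y', [55.599998474121094, 172.39999389648438], [0.6284, 0.5738], np.float64(-17.3), [141, 88])
('g', [318.0, 201.5], [0.5363, -0.2432], np.float64(15.0), [35, 17])
('g', [320.0, 164.0], [0.5426, -0.2727], np.float64(15.0), [35, 17])
t 38.4 at [  0.5341  -0.2417   0.148  -74.9648]
  5x [-0.663, 0.129, -0.008] rz -0.001; rows 5
  5x [-0.412, -0.066, 0.12] rz -0.08; rows 5
  5x [0.0, -0.0, 0.356] rz -0.0; rows 5
  4x [0.0, -0.0, -0.476] rz -0.0; rows 4
  3x [0.471, 0.029, -0.0] rz 0.038; rows 3
  5x [0.487, -0.049, -0.0] rz 0.042; rows 5
```

Request:
{"method": "jog_arm", "body": {
  "steps": [
    [[70, -0.663, 0.129, 0, 0, 0, 0], [70, -0.663, 0.129, 0, 0, 0, 0], [70, -0.663, 0.129, 0, 0, 0, 0], [70, -0.663, 0.129, 0, 0, 0, 0], [70, -0.663, 0.129, 0, 0, 0, 0]]
  ]
}}

```text
t: 38.9
eef_pos: [0.4592, -0.0884, 0.1487]
ee_rot: [3.14, 0.0, -1.305]
force: [0.6, -0.5, 0.0]
width: 0.0637
gripper_force: 0.0
```

Request:
{"method": "jog_arm", "body": {
  "steps": [
    [[70, -0.412, -0.066, 0.12, 0, 0, -0.08], [70, -0.412, -0.066, 0.12, 0, 0, -0.08], [70, -0.412, -0.066, 0.12, 0, 0, -0.08], [70, -0.412, -0.066, 0.12, 0, 0, -0.08], [70, -0.412, -0.066, 0.12, 0, 0, -0.08]]
  ]
}}

```text
t: 39.4
eef_pos: [0.4501, 0.013, 0.1189]
ee_rot: [3.14, -0.0, -1.245]
force: [0.2, -1.3, 0.3]
width: 0.0637
gripper_force: 0.0
```

Run:
```python
from h import *
for b in blobs(grab('wrist'),amin=100):print(b)
for b in blobs(grab('top')):print(b)
B=(.4491,.0138)
plan([(*B,.031,-71.3,3)])
```

```text
('g', [320.5, 214.0], [0.4494, 0.0141], np.float64(18.7), [36, 17])
('g', [572.0999755859375, 237.39999389648438], [0.4424, -0.6208], np.float64(-10.1), [26, 21])
('g', [410.5, 202.5], [0.5351, -0.2451], np.float64(14.6), [16, 34])
('g', [422.8999938964844, 199.1999969482422], [0.5419, -0.2744], np.float64(16.3), [16, 35])
('y', [327.79998779296875, 155.8000030517578], [0.649, -0.0547], np.float64(7.7), [34, 49])
('y', [55.5, 172.39999389648438], [0.6284, 0.5739], np.float64(-16.9), [141, 88])
t 39.5 at [ 4.50200e-01  1.26000e-02  1.19300e-01 -7.14271e+01]
  5x [-0.006, 0.003, 0.353] rz -0.003; rows 5
```

Request:
{"method": "jog_arm", "body": {
  "steps": [
    [[70, -0.006, 0.002, 0.1, 0, 0, 0], [70, -0.006, 0.002, 0.2, 0, 0, 0], [70, -0.006, 0.002, 0.3, 0, 0, 0], [70, -0.006, 0.002, 0.354, 0, 0, 0], [70, -0.006, 0.002, 0.354, 0, 0, 0], [70, -0.006, 0.002, 0.354, 0, 0, 0]]
  ]
}}

```text
t: 40.1
eef_pos: [0.4493, 0.0141, 0.0311]
ee_rot: [3.141, -0.0, -1.246]
force: [0.2, -0.2, 0.1]
width: 0.0633
gripper_force: 0.0
```

Request:
{"method": "jog_arm", "body": {
  "steps": [
    [[255, 0, 0, 0, 0, 0, 0], [255, 0, 0, 0, 0, 0, 0], [255, 0, 0, 0, 0, 0, 0], [255, 0, 0, 0, 0, 0, 0], [255, 0, 0, 0, 0, 0, 0]]
  ]
}}

```text
t: 40.6
eef_pos: [0.4496, 0.015, 0.0317]
ee_rot: [-3.14, -0.0, -1.245]
force: [-0.8, -2.2, 6.4]
width: 0.0498
gripper_force: 35.0
```

Request:
{"method": "jog_arm", "body": {
  "steps": [
    [[255, 0, 0, -0.15, 0, 0, 0], [255, 0, 0, -0.3, 0, 0, 0], [255, 0, 0, -0.476, 0, 0, 0], [255, 0, 0, -0.476, 0, 0, 0], [255, 0, 0, -0.476, 0, 0, 0]]
  ]
}}

```text
t: 41.1
eef_pos: [0.4494, 0.0153, 0.151]
ee_rot: [-3.138, 0.001, -1.245]
force: [0.3, 0.4, -1.6]
width: 0.0501
gripper_force: 35.0
```

Request:
{"method": "jog_arm", "body": {
  "steps": [
    [[255, 0.471, 0.029, 0, 0, 0, 0.038], [255, 0.471, 0.029, 0, 0, 0, 0.038], [255, 0.471, 0.029, 0, 0, 0, 0.038]]
  ]
}}

```text
t: 41.4
eef_pos: [0.4793, -0.1015, 0.1483]
ee_rot: [3.139, 0.0, -1.276]
force: [0.6, 0.2, -1.6]
width: 0.0496
gripper_force: 35.0
```

Request:
{"method": "jog_arm", "body": {
  "steps": [
    [[255, 0.487, -0.049, 0, 0, 0, 0.042], [255, 0.487, -0.049, 0, 0, 0, 0.042], [255, 0.487, -0.049, 0, 0, 0, 0.042], [255, 0.487, -0.049, 0, 0, 0, 0.042], [255, 0.487, -0.049, 0, 0, 0, 0.042]]
  ]
}}

```text
t: 41.9
eef_pos: [0.5257, -0.2121, 0.1478]
ee_rot: [3.138, 0.002, -1.31]
force: [0.2, 1.2, -0.5]
width: 0.0499
gripper_force: 35.0
```

Run:
```python
from h import *
plan([(.5274,-.2130,.04,-74.9)])
```

```text
t 41.9 at [  0.5257  -0.2121   0.1478 -75.0513]
  3x [0.005, -0.005, 0.431] rz -0.003; rows 3
```

Request:
{"method": "jog_arm", "body": {
  "steps": [
    [[255, 0.001, -0.004, 0.1, 0, 0, 0], [255, 0.001, -0.004, 0.2, 0, 0, 0], [255, 0.001, -0.004, 0.3, 0, 0, 0], [255, 0.001, -0.004, 0.38, 0, 0, 0], [255, 0.001, -0.004, 0.41, 0, 0, 0], [255, 0.001, -0.004, 0.43, 0, 0, 0], [255, 0.001, -0.004, 0.433, 0, 0, 0], [255, 0.001, -0.004, 0.433, 0, 0, 0]]
  ]
}}

```text
t: 42.7
eef_pos: [0.5286, -0.2117, 0.0423]
ee_rot: [-3.14, -0.0, -1.308]
force: [-0.3, 0.2, -1.3]
width: 0.0496
gripper_force: 35.0
```

Run:
```python
from h import *
s=arm.get_state();print(s['force'],s['moment'],s['width']);plan([(.5274,-.2130,.04,-74.9)])
```

```text
[-0.31822418  0.20059188 -1.26072095] [ 0.0688108  -0.0302447  -0.01526306] 0.049644876239013494
t 42.7 at [ 5.28600e-01 -2.11700e-01  4.23000e-02 -7.49235e+01]
  1x [0.004, 0.006, 0.009] rz -0.001; rows 1
```

Request:
{"method": "jog_arm", "body": {
  "steps": [
    [[255, 0.001, 0.004, 0.009, 0, 0, 0], [255, 0.001, 0.004, 0.009, 0, 0, 0], [255, 0.001, 0.004, 0.009, 0, 0, 0]]
  ]
}}

```text
t: 43.0
eef_pos: [0.5272, -0.2125, 0.0397]
ee_rot: [-3.141, -0.0, -1.308]
force: [-0.9, 0.1, 0.5]
width: 0.0495
gripper_force: 35.0
```

Request:
{"method": "jog_arm", "body": {
  "steps": [
    [[150, 0, 0, 0, 0, 0, 0], [70, 0, 0, 0, 0, 0, 0], [70, 0, 0, 0, 0, 0, 0], [70, 0, 0, 0, 0, 0, 0]]
  ]
}}

```text
t: 43.4
eef_pos: [0.5272, -0.2124, 0.0393]
ee_rot: [-3.142, -0.0, -1.308]
force: [-0.3, 0.6, 0.3]
width: 0.0626
gripper_force: 0.0
```

Request:
{"method": "jog_arm", "body": {
  "steps": [
    [[70, 0, 0, -0.1, 0, 0, 0], [70, 0, 0, -0.2, 0, 0, 0], [70, 0, 0, -0.4, 0, 0, 0], [70, 0, 0, -0.44, 0, 0, 0], [70, 0, 0, -0.44, 0, 0, 0], [70, 0, 0, -0.44, 0, 0, 0]]
  ]
}}

```text
t: 44.0
eef_pos: [0.5268, -0.2122, 0.149]
ee_rot: [-3.141, 0.0, -1.308]
force: [-0.3, -0.4, -1.0]
width: 0.0632
gripper_force: 0.0
```

Run:
```python
from h import *
import pickle
for b in blobs(grab('wrist'),dict(r=.068,g=.068,y=.068),150):print(b)
f=pickle.load(open('w1.pkl','rb'))
cv2.imwrite('pics/wd.png',cv2.resize(f['color'][175:245,150:240,::-1],None,fx=8,fy=8,interpolation=cv2.INTER_CUBIC))
plan([(.60,-.06,.22,-80,2)],[(.635,.05,.22,-80,3)])
```

```text
('g', [320.0, 202.5], [0.5273, -0.2132], np.float64(15.1), [35, 17])
('g', [319.0, 163.0], [0.5363, -0.2437], np.float64(15.1), [35, 17])
('g', [320.5, 123.0], [0.543, -0.273], np.float64(15.1), [17, 35])
t 44.05 at [  0.5264  -0.2122   0.1484 -74.9675]
  6x [-0.512, -0.442, -0.287] rz 0.112; rows 6
  6x [-0.409, -0.214, -0.0] rz -0.0; rows 6
```

View pics/wd.png

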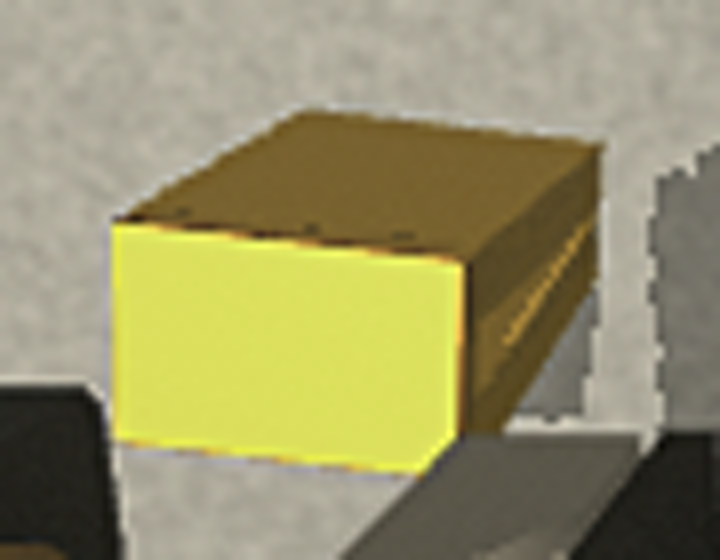

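The crop shows the wedge's top with corners (115,218), (465,262) and (115,440), and its upward face running down to the foot edge (305,110)–(600,145).

Run:
```python
from h import *
import pickle
f=pickle.load(open('w1.pkl','rb'))
P={n:px2w(f,150+u/8,175+v/8,z)[:2] for n,u,v,z in[('tA',115,218,.068),('tB',465,262,.068),('tC',115,440,.068),('fA',305,110,0),('fB',600,145,0),('fBz',600,147,.0)]}
print({k:v.round(4) for k,v in P.items()})
d=P['tB']-P['tA'];print(np.linalg.norm(d),np.degrees(np.arctan2(d[1],d[0]))%180)
d/=np.linalg.norm(d);n=np.array([d[1],-d[0]]);n*=-np.sign(n@(P['tC']-P['tA']))   # outward normal of seen face
print('normal',n,'foot beyond top (mm):',(P['fA']-P['tA'])@n*1e3,(P['fB']-P['tB'])@n*1e3, 'width',-(P['tC']-P['tA'])@n*1e3, 'along',(P['fA']-P['tA'])@d*1e3,(P['fB']-P['tB'])@d*1e3)
```

```text
{'tA': array([ 0.6767, -0.0706]), 'tB': array([ 0.6275, -0.076 ]), 'tC': array([ 0.6729, -0.0369]), 'fA': array([ 0.6773, -0.0695]), 'fB': array([ 0.6281, -0.0754]), 'fBz': array([ 0.6281, -0.075 ])}
0.04948534628213137 6.304253592201263
normal [ 0.1098081  -0.99395281] foot beyond top (mm): -1.074990622421597 -0.6116442218992372 width 33.94844070178012 along -0.6947581693416839 -0.6532317405337082
```

The visible face is vertical and faces −y, so the sloping face already points to +y, towards the sloping stop. Going above the wedge to refine.

Run:
```python
from h import *
plan([(.60,-.06,.16,-83.7,1)],[(.6505,-.0584,.16,-83.7,3)])
```

```text
t 44.05 at [  0.5264  -0.2122   0.1484 -74.9675]
  5x [-0.512, -0.442, -0.047] rz 0.194; rows 5
  4x [0.016, -0.201, -0.0] rz -0.0; rows 4
```

Request:
{"method": "jog_arm", "body": {
  "steps": [
    [[70, -0.512, -0.442, -0.047, 0, 0, 0.194], [70, -0.512, -0.442, -0.047, 0, 0, 0.194], [70, -0.512, -0.442, -0.047, 0, 0, 0.194], [70, -0.512, -0.442, -0.047, 0, 0, 0.194], [70, -0.512, -0.442, -0.047, 0, 0, 0.194]]
  ]
}}

```text
t: 44.55
eef_pos: [0.6014, -0.0573, 0.1593]
ee_rot: [3.14, -0.0, -1.457]
force: [-0.5, 0.7, -0.1]
width: 0.0638
gripper_force: 0.0
```

Request:
{"method": "jog_arm", "body": {
  "steps": [
    [[70, 0.016, -0.201, 0, 0, 0, 0], [70, 0.016, -0.201, 0, 0, 0, 0], [70, 0.016, -0.201, 0, 0, 0, 0], [70, 0.016, -0.201, 0, 0, 0, 0], [70, 0.016, -0.201, 0, 0, 0, 0]]
  ]
}}

```text
t: 45.05
eef_pos: [0.6502, -0.059, 0.1609]
ee_rot: [3.141, 0.0, -1.461]
force: [-0.7, 0.4, -0.0]
width: 0.0636
gripper_force: 0.0
```

Run:
```python
from h import *
for b in blobs(grab('wrist'),amin=150):print(b)
plan([(.6505,-.0584,.038,-83.7,3)],[(.6505,-.0584,.15,-83.7,3)])
```

```text
('g', [515.0, 14.5], [0.5219, -0.2147], np.float64(6.3), [37, 20])
t 45.1 at [ 6.5040e-01 -5.8900e-02  1.6130e-01 -8.3703e+01]
  6x [-0.002, -0.001, 0.493] rz -0.0; rows 6
  6x [0.0, -0.0, -0.448] rz -0.0; rows 6
```

```bash
sed -i "s/'y':(H>24)&(H<35)&(S>180)&(V>90)/'y':(H>22)\&(H<36)\&(S>120)\&(V>130)/" h.py
python3 - <<'E'
from h import *
for b in blobs(grab('wrist'),amin=150):print(b)
E
```

```text
('g', [514.5999755859375, 12.0], [0.5227, -0.2163], np.float64(13.7), [39, 19])
('y', [318.5, 197.0], [0.6521, -0.0609], np.float64(6.3), [49, 24])
```

Request:
{"method": "jog_arm", "body": {
  "steps": [
    [[70, -0.003, -0.006, 0.12, 0, 0, 0], [70, -0.003, -0.006, 0.24, 0, 0, 0], [70, -0.003, -0.006, 0.36, 0, 0, 0], [70, -0.003, -0.006, 0.45, 0, 0, 0], [70, -0.003, -0.006, 0.493, 0, 0, 0], [70, -0.003, -0.006, 0.493, 0, 0, 0], [70, -0.003, -0.006, 0.493, 0, 0, 0]]
  ]
}}

```text
t: 45.85
eef_pos: [0.6531, -0.0577, 0.039]
ee_rot: [-3.14, -0.0, -1.46]
force: [0.3, -0.8, 1.4]
width: 0.0635
gripper_force: 0.0
```

Request:
{"method": "jog_arm", "body": {
  "steps": [
    [[255, 0, 0, 0, 0, 0, 0], [255, 0, 0, 0, 0, 0, 0], [255, 0, 0, 0, 0, 0, 0], [255, 0, 0, 0, 0, 0, 0], [255, 0, 0, 0, 0, 0, 0]]
  ]
}}

```text
t: 46.35
eef_pos: [0.653, -0.0576, 0.0391]
ee_rot: [-3.14, -0.0, -1.46]
force: [-1.3, 1.1, 6.5]
width: 0.0498
gripper_force: 35.0
```

Request:
{"method": "jog_arm", "body": {
  "steps": [
    [[255, 0, 0, -0.15, 0, 0, 0], [255, 0, 0, -0.3, 0, 0, 0], [255, 0, 0, -0.468, 0, 0, 0], [255, 0, 0, -0.468, 0, 0, 0], [255, 0, 0, -0.468, 0, 0, 0]]
  ]
}}

```text
t: 46.85
eef_pos: [0.6529, -0.0574, 0.1562]
ee_rot: [-3.139, 0.001, -1.461]
force: [-0.9, -0.1, -1.3]
width: 0.0497
gripper_force: 35.0
```

Run:
```python
from h import *
s=101.5 # tcp s = wedge point s 104.5 ... wedge point is 3 mm ahead (toward stop)
s=104.5+3
p=(.5475-.2605*s/1e3-0*.0, -.2875+.9655*s/1e3);print(p)
plan([(.57,-.1,.155,-79,1)],[(*p,.155,-74.9,4)],[(*p,.085,-74.9)])
```

```text
(0.51949625, -0.18370874999999998)
t 46.85 at [ 6.52900e-01 -5.74000e-02  1.56200e-01 -8.36928e+01]
  3x [0.133, 0.348, 0.005] rz -0.104; rows 3
  6x [0.29, 0.262, -0.0] rz -0.091; rows 6
  2x [0.0, -0.0, 0.28] rz -0.0; rows 2
```

Request:
{"method": "jog_arm", "body": {
  "steps": [
    [[255, 0.133, 0.348, 0, 0, 0, -0.104], [255, 0.133, 0.348, 0, 0, 0, -0.104], [255, 0.133, 0.348, 0, 0, 0, -0.104]]
  ]
}}

```text
t: 47.15
eef_pos: [0.5639, -0.1019, 0.1532]
ee_rot: [3.137, 0.001, -1.381]
force: [1.6, 0.3, -1.1]
width: 0.05
gripper_force: 35.0
```

Request:
{"method": "jog_arm", "body": {
  "steps": [
    [[255, 0.29, 0.262, 0, 0, 0, -0.091], [255, 0.29, 0.262, 0, 0, 0, -0.091], [255, 0.29, 0.262, 0, 0, 0, -0.091], [255, 0.29, 0.262, 0, 0, 0, -0.091], [255, 0.29, 0.262, 0, 0, 0, -0.091], [255, 0.29, 0.262, 0, 0, 0, -0.091]]
  ]
}}

```text
t: 47.75
eef_pos: [0.5195, -0.1832, 0.1543]
ee_rot: [3.141, 0.0, -1.307]
force: [0.1, -0.2, -0.8]
width: 0.0493
gripper_force: 35.0
```

Run:
```python
from h import *
plan([(.5195,-.1837,.075,-74.9)])
f=grab('wrist')
for b in blobs(f,dict(r=.068,g=.068,y=.184),150):print(b)
for b in blobs(grab('top')):print(b)
cv2.imwrite('pics/w6.png',f['color'][:,:,::-1])
```

```text
t 47.75 at [  0.5195  -0.1832   0.1543 -74.8599]
  2x [0.002, 0.0, 0.317] rz 0.001; rows 2
('g', [320.5, 164.0], [0.5274, -0.2134], np.float64(15.2), [35, 18])
('g', [320.0, 122.5], [0.5361, -0.244], np.float64(15.2), [35, 17])
('g', [321.5, 81.0], [0.5428, -0.2731], np.float64(15.2), [17, 34])
('y', [319.0, 249.5], [0.5231, -0.1944], np.float64(15.1), [47, 4])
('y', [55.29999923706055, 172.3000030517578], [0.6285, 0.5746], np.float64(-16.9), [142, 88])
```

View pics/w6.png

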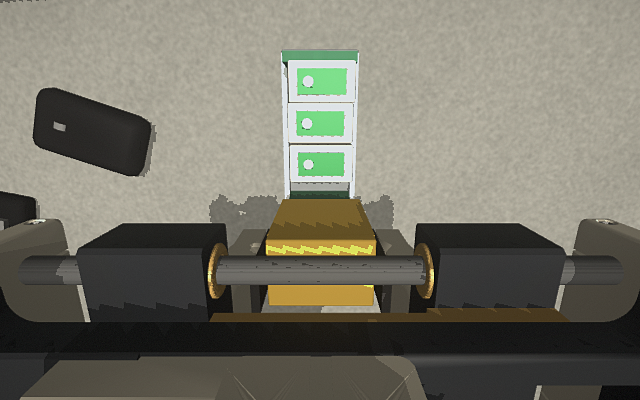

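The wedge is held with its upright face to the row (foot edge at v≈198), in line with the gap next to the third cartridge. Lowering it into the gap.

Request:
{"method": "jog_arm", "body": {
  "steps": [
    [[255, 0, 0, 0.1, 0, 0, 0], [255, 0, 0, 0.2, 0, 0, 0], [255, 0, 0, 0.26, 0, 0, 0], [255, 0, 0, 0.3, 0, 0, 0], [255, 0, 0, 0.317, 0, 0, 0], [255, 0, 0, 0.317, 0, 0, 0]]
  ]
}}

```text
t: 48.45
eef_pos: [0.5192, -0.1837, 0.0753]
ee_rot: [3.141, 0.0, -1.307]
force: [-0.8, 0.5, -1.1]
width: 0.0494
gripper_force: 35.0
```

Run:
```python
from h import *
import pickle
s=arm.get_state();print(s['force'],s['moment'],s['eef_pos'],s['width'])
y=np.array([-.2605,.9655]);o=np.array([.5475,-.2875])
p=s['eef_pos'][:2]-o;print('tcp s',1e3*p@y,'lat',1e3*p@[y[1],-y[0]])
for b in blobs(grab('wrist'),dict(r=.068,g=.068,y=.104),150):
    q=np.array(b[2])-o;print(b,'s',1e3*q@y,'lat',1e3*q@[y[1],-y[0]])
```

```text
[-0.79315835  0.49816527 -1.10322637] [0.14494745 0.0102157  0.0178332 ] [ 0.51919986 -0.18369278  0.0753245 ] 0.04940463319220651
tcp s 107.59805777157192 lat -0.28200184640172876
('g', [320.0, 187.5], [0.5275, -0.2138], np.float64(15.1), [36, 17]) s 76.36735 lat -0.11115000000001876
('g', [318.5, 129.0], [0.5364, -0.2437], np.float64(15.2), [35, 17]) s 45.18044999999998 lat 0.6928499999999955
('g', [321.0, 66.0], [0.5431, -0.2734], np.float64(15.2), [35, 17]) s 14.759749999999991 lat -0.5751499999999602
('y', [319.5, 249.89999389648438], [0.5224, -0.1942], np.float64(14.3), [5, 48]) s 96.61969999999998 lat 0.0705999999999822
```

Request:
{"method": "jog_arm", "body": {
  "steps": [
    [[255, 0, 0, 0.012, 0, 0, 0], [255, 0, 0, 0.024, 0, 0, 0], [255, 0, 0, 0.036, 0, 0, 0], [255, 0, 0, 0.036, 0, 0, 0]]
  ]
}}

```text
t: 48.9
eef_pos: [0.5189, -0.184, 0.0663]
ee_rot: [3.141, 0.0, -1.308]
force: [-0.1, 0.3, -0.9]
width: 0.0496
gripper_force: 35.0
```

Request:
{"method": "jog_arm", "body": {
  "steps": [
    [[255, 0, 0, 0.012, 0, 0, 0], [255, 0, 0, 0.02, 0, 0, 0], [255, 0, 0, 0.02, 0, 0, 0]]
  ]
}}

```text
t: 49.2
eef_pos: [0.5188, -0.1839, 0.0612]
ee_rot: [3.141, 0.0, -1.307]
force: [-1.1, -0.7, -0.7]
width: 0.0496
gripper_force: 35.0
```

Request:
{"method": "jog_arm", "body": {
  "steps": [
    [[255, 0, 0, 0.008, 0, 0, 0], [255, 0, 0, 0.016, 0, 0, 0], [255, 0, 0, 0.016, 0, 0, 0]]
  ]
}}

```text
t: 49.5
eef_pos: [0.5192, -0.184, 0.0574]
ee_rot: [3.142, -0.0, -1.307]
force: [0.4, -0.8, -0.5]
width: 0.0499
gripper_force: 35.0
```

Request:
{"method": "jog_arm", "body": {
  "steps": [
    [[255, 0, 0, 0.008, 0, 0, 0], [255, 0, 0, 0.012, 0, 0, 0], [255, 0, 0, 0.012, 0, 0, 0]]
  ]
}}

```text
t: 49.8
eef_pos: [0.5198, -0.1843, 0.0549]
ee_rot: [-3.141, -0.001, -1.307]
force: [2.7, -5.2, 0.2]
width: 0.0494
gripper_force: 35.0
```

Request:
{"method": "jog_arm", "body": {
  "steps": [
    [[150, 0, 0, 0, 0, 0, 0], [70, 0, 0, 0, 0, 0, 0], [70, 0, 0, 0, 0, 0, 0], [70, 0, 0, 0, 0, 0, 0]]
  ]
}}

```text
t: 50.2
eef_pos: [0.5187, -0.1837, 0.0543]
ee_rot: [3.141, 0.001, -1.307]
force: [0.2, 0.1, -0.6]
width: 0.0628
gripper_force: 0.0
```

Request:
{"method": "jog_arm", "body": {
  "steps": [
    [[70, 0, 0, -0.1, 0, 0, 0], [70, 0, 0, -0.2, 0, 0, 0], [70, 0, 0, -0.24, 0, 0, 0], [255, 0, 0, -0.24, 0, 0, 0], [255, 0, 0, -0.24, 0, 0, 0], [255, 0, 0, -0.24, 0, 0, 0], [255, 0, 0, -0.24, 0, 0, 0], [255, 0, 0, -0.24, 0, 0, 0]]
  ]
}}

```text
t: 51.0
eef_pos: [0.5187, -0.1839, 0.1138]
ee_rot: [3.14, 0.0, -1.307]
force: [-1.0, 0.6, -0.3]
width: 0.0291
gripper_force: 0.0
```

Run:
```python
from h import *
s=arm.get_state();print(s['width'],s['force'])
y=np.array([-.2605,.9655]);o=np.array([.5475,-.2875]);f=grab('wrist')
for b in blobs(f,dict(r=.068,g=.068,y=.084),100):
    q=np.array(b[2])-o;print(b,'s',1e3*q@y,'lat',1e3*q@[y[1],-y[0]])
t=104+4;plan([(.5475-.2605*t/1e3,-.2875+.9655*t/1e3,.088,-74.9)])
```

```text
0.02914997260128953 [-1.02603575  0.55338791 -0.26908781]
('g', [319.0, 172.0], [0.5279, -0.215], np.float64(15.1), [35, 18]) s 75.10454999999997 lat -0.0375499999999568
('g', [318.0, 125.5], [0.5364, -0.2439], np.float64(15.1), [35, 17]) s 44.98734999999998 lat 0.6407499999999947
('g', [320.0, 75.0], [0.543, -0.2734], np.float64(15.1), [35, 17]) s 14.785799999999988 lat -0.6716999999999501
('y', [313.5, 229.0], [0.5225, -0.1813], np.float64(15.1), [25, 4]) s 109.0486 lat 3.5275999999999774
('y', [320.0, 207.5], [0.5222, -0.1963], np.float64(15.1), [48, 11]) s 94.64424999999997 lat -0.6695499999999962
t 51.05 at [  0.5188  -0.1839   0.1139 -74.9093]
  1x [-0.002, -0.003, 0.104] rz -0.0; rows 1
```

Request:
{"method": "jog_arm", "body": {
  "steps": [
    [[255, 0, 0, 0, 0, 0, 0], [255, 0, 0, 0.03, 0, 0, 0], [255, 0, 0, 0.06, 0, 0, 0], [255, 0, 0, 0.09, 0, 0, 0], [255, 0, 0, 0.1, 0, 0, 0], [255, 0, 0, 0.1, 0, 0, 0]]
  ]
}}

```text
t: 51.65
eef_pos: [0.5187, -0.1839, 0.0888]
ee_rot: [3.14, 0.0, -1.307]
force: [-0.8, 0.7, 0.5]
width: 0.0005
gripper_force: 0.0
```

Request:
{"method": "jog_arm", "body": {
  "steps": [
    [[255, 0, 0, 0.008, 0, 0, 0], [255, 0, 0, 0.012, 0, 0, 0], [255, 0, 0, 0.012, 0, 0, 0]]
  ]
}}

```text
t: 51.95
eef_pos: [0.5192, -0.1839, 0.0866]
ee_rot: [-3.141, -0.0, -1.307]
force: [0.1, 0.8, 0.3]
width: 0.0003
gripper_force: 0.0
```

Request:
{"method": "jog_arm", "body": {
  "steps": [
    [[255, 0, 0, 0.008, 0, 0, 0], [255, 0, 0, 0.012, 0, 0, 0], [255, 0, 0, 0.012, 0, 0, 0]]
  ]
}}

```text
t: 52.25
eef_pos: [0.519, -0.1839, 0.0834]
ee_rot: [3.141, 0.0, -1.307]
force: [0.6, 0.5, -0.1]
width: 0.0002
gripper_force: 0.0
```

Request:
{"method": "jog_arm", "body": {
  "steps": [
    [[255, 0, 0, 0.008, 0, 0, 0], [255, 0, 0, 0.012, 0, 0, 0], [255, 0, 0, 0.012, 0, 0, 0]]
  ]
}}

```text
t: 52.55
eef_pos: [0.5191, -0.1839, 0.0804]
ee_rot: [3.141, 0.0, -1.307]
force: [-0.7, -0.6, 0.2]
width: 0.0001
gripper_force: 0.0
```

Request:
{"method": "jog_arm", "body": {
  "steps": [
    [[255, 0, 0, 0.004, 0, 0, 0], [255, 0, 0, 0.008, 0, 0, 0], [255, 0, 0, 0.008, 0, 0, 0]]
  ]
}}

```text
t: 52.85
eef_pos: [0.5194, -0.184, 0.0787]
ee_rot: [-3.141, -0.0, -1.307]
force: [0.0, 0.1, 1.1]
width: 0.0004
gripper_force: 0.6
```

Request:
{"method": "jog_arm", "body": {
  "steps": [
    [[255, 0, 0, 0.004, 0, 0, 0], [255, 0, 0, 0.006, 0, 0, 0], [255, 0, 0, 0.006, 0, 0, 0]]
  ]
}}

```text
t: 53.15
eef_pos: [0.5196, -0.1841, 0.0782]
ee_rot: [-3.141, -0.001, -1.307]
force: [-2.9, -0.1, 10.9]
width: 0.0009
gripper_force: 5.5
```

Request:
{"method": "jog_arm", "body": {
  "steps": [
    [[255, 0, 0, 0.004, 0, 0, 0], [255, 0, 0, 0.004, 0, 0, 0], [255, 0, 0, 0.004, 0, 0, 0]]
  ]
}}

```text
t: 53.45
eef_pos: [0.5197, -0.1841, 0.0781]
ee_rot: [-3.14, -0.001, -1.307]
force: [-5.5, 1.9, 18.9]
width: 0.0002
gripper_force: 9.3
```

Request:
{"method": "jog_arm", "body": {
  "steps": [
    [[255, 0, 0, 0.003, 0, 0, 0], [255, 0, 0, 0.003, 0, 0, 0], [255, 0, 0, 0.003, 0, 0, 0]]
  ]
}}

```text
t: 53.75
eef_pos: [0.5198, -0.1841, 0.078]
ee_rot: [-3.14, -0.001, -1.306]
force: [-7.3, 3.7, 24.4]
width: 0.0001
gripper_force: 12.5
```

Request:
{"method": "jog_arm", "body": {
  "steps": [
    [[255, 0, 0, -0.1, 0, 0, 0], [255, 0, 0, -0.2, 0, 0, 0], [255, 0, 0, -0.4, 0, 0, 0], [255, -0.4, -0.1, -0.5, 0, 0, 0], [255, -0.4, -0.1, -0.5, 0, 0, 0], [255, -0.4, -0.1, -0.5, 0, 0, 0]]
  ]
}}

```text
t: 54.35
eef_pos: [0.5178, -0.0774, 0.2022]
ee_rot: [-3.138, 0.0, -1.305]
force: [0.8, -0.2, 0.4]
width: 0.0005
gripper_force: 0.0
```

Run:
```python
from h import *
y=np.array([-.2605,.9655]);o=np.array([.5475,-.2875]);f=grab('wrist');g=grab('top');h=grab('side')
for n,F in(('w',f),('t',g)):
  for b in blobs(F,dict(r=.068,g=.068,y=.078),40):
    q=np.array(b[2])-o;print(n,b,'s',1e3*q@y,'lat',1e3*q@[y[1],-y[0]])
a=cv2.resize(f['color'][0:260,220:420],(460,598),interpolation=cv2.INTER_CUBIC)
b=cv2.resize(g['color'][90:230,100:450],(340,136));c=cv2.resize(h['color'][130:380,210:380],(340,462))
cv2.imwrite('pics/fin.png',np.hstack([a,np.vstack([b,c])])[:,:,::-1])
```

```text
w ('g', [352.0, 32.0], [0.5281, -0.2157], np.float64(15.2), [17, 35]) s 74.37659999999997 lat -0.0267999999999814
w ('g', [352.0, 2.0], [0.5347, -0.2374], np.float64(15.2), [35, 3]) s 51.70594999999999 lat 0.6926499999999637
w ('y', [352.5, 72.5], [0.5189, -0.1835], np.float64(15.3), [49, 36]) s 107.86229999999998 lat -0.5212999999999625
t ('y', [55.29999923706055, 172.3000030517578], [0.6273, 0.5684], np.float64(-16.9), [141, 87]) s 805.58355 lat 300.00885
```

View pics/fin.png

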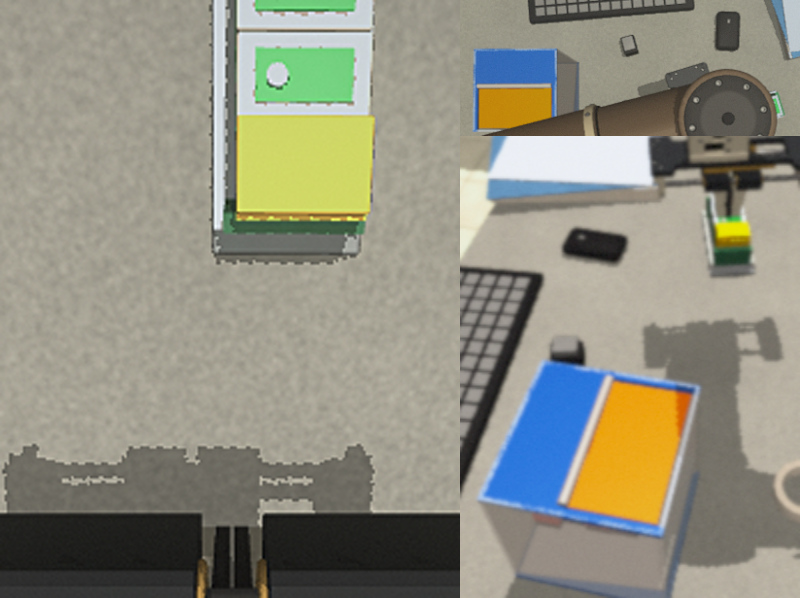

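The wedge is seated flush against the third cartridge, with its top at 78 mm. The flap is shut and the bystanders are unmoved.

```bash
python3 -c "
from station import arm
print(arm.job_done())"
```

```text
the job is handed in; nothing more can be done
None
```

The job is handed in, and the cameras and force readings showed it as asked: all four used cartridges in the bin with the flap shut, the three fresh ones in a row against the square stop, and the wedge driven home at 24 N.

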